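# Close up a plaster cup mould in its casting frame

## Robot

A 7-joint arm with a two-finger parallel gripper is mounted at the origin on a cart in front of the work surface, level with it; the furniture and walls round the work are solid. World frame = base frame: x ahead of the robot, y to its left, z up, the work surface at z = 0. Lengths are in m, angles in rad, forces in N, time in s.
With the tool pointing down it reaches from about 0.4 to 0.85 m from the base axis. Payload 10.4 kg.
Tool frame: the origin (TCP) lies on the centre line of the jaws, within the pads' length; the fingertips stand 22 mm ahead of it and the grasp point (between the pads) lies 3 mm ahead of it; z points along the fingers, y is the direction in which the jaws open and shut (so a half turn about z gives the same grasp; the last joint's range is limited). The gripper opens to 85 mm and grips with 20 to 120 N. Pads are 22 mm wide; open, the fingers measure 114 mm over their backs; the gripper's body (76 mm by 85 mm) begins 54 mm behind the grasp point. The pads swing forward as they close: fully open they stand 13 mm farther back than shut.
Start: joints at [-1.142, 0.332, -0.065, 1.46, 0.022, 1.35, -0.088], TCP at [0.273, 0.562, 0.253] pointing down, gripper open.
Joint ranges: [-2.6, 2.6], [-0.5, 2.12], [-1.47, 1.34], [0.16, 2.42], [-1.27, 4.41], [0.06, 2.06], [-2.6, 2.6]. Speed limits (rad/s): [2.22, 2.22, 2.79, 2.79, 3.14, 3.14, 3.14].

## Interface

Orientations are given as a unit quaternion [x, y, z, w].
In Python, from workcell import manip gives the robot as it stands. The module is installed in compiled form; this text tells all that it offers.
- The arm moves only by the shell command python3 -m crank 'ROWS' [FORCE]. ROWS is JSON, a list of rows, each a list of 3 entries, a list of its own where there are three numbers: the opening, from -1 (shut) to 1 (fully open), then the shift along the tool's x, y, z normalised to -1 to 1, where 1 is 80 mm, then the turn, a rotation vector about the tool's x, y, z normalised to -1 to 1, where 1 is pi/4 rad. In form: [[jaw, [tx, ty, tz], [ax, ay, az]], ...]. A call has exactly 5 rows; each row shifts and turns the commanded pose from where the row before left it, along the tool's axes as they then stand; what a row does not reach is not made up. A row lasts 1/10 s, in which the tool goes at most 50 mm and 8.59 degrees, less where a joint would pass 70% of its speed; a pose out of reach is approached as far as the arm can. A call with a number of a shift or a turn outside -1 to 1 is refused whole. A call with a gripper value outside its range is refused whole. The fingers move at their own pace and stop on an object; FORCE is the grip in N (left out, the last holds). Time passes only in rows, so rows that do not move let the fingers close, or fill a call up. It gives the time, the measured TCP pose, the force and the opening at its end, in the units of the state.
- manip.get_obs(): the state, without advancing time (a new reading comes with each control period).
- manip.camera(name): name is "side" or "top"; returns the picture (400x640x3 uint8, blue, green, red); there is no depth.
- manip.camera_info(name): a dict with "K" (3x3 intrinsics, pixels), "camera_from_world" (4x4, takes a point from world to camera coordinates). Camera axes: x right, y down, z forward; pixel columns grow to the right and rows downward; lengths in m; the calibration is good to about 2 mm. A picture is of the moment at which its call begins. camera_info takes no time and is no camera call.
- manip.hand_in(): hands the job in, once; it reports no verdict.
The state is a dict: "clock": time; "joint_pos": joint angles; "joint_velocities": joint speeds; "tau": joint torques, N m; "position": TCP position; "ee_rot": TCP orientation; "ft_force": force on the tool from outside, world axes, zero at the start; "torque": the same for the moment, N m; "grip_width": opening from 0.0 (shut) to 1.0 (fully open).
Only numpy, scipy, OpenCV 4.12 (cv2) and the standard library are available. Lean on these libraries where they do the work, as an engineer would, in place of code of your own. Each camera call takes 0.05 s, during which the arm holds its last target.

## Task

Put the plaster casting mould for the six-sided cup together inside the wooden frame: first the bottom piece, then the two side halves standing on it around its boss, and last the pouring cap on top with its spigot down in the mould's mouth. Every cut corner goes to the frame's cut-cornered end, so the half with cut corners stands at that end and the square half at the other, and each piece must sit fully down and level. Do not disturb the small cup of slip standing by the tool tray.

Things in the scene. Friction and masses are not known exactly. Their poses are not given: they have to be found in the camera images.
- casting_frame: Fixed wooden frame on the table: board 146 x 146 x 12 mm, four fences (135 over all, tops at z 38) round a pocket 103 x 103, floor at z 12; above z 31 the fences slope 5 mm outward. At its +y end the corners of frame and pocket are cut off at 45 deg (pocket: 18 mm), at -y they are square. Origin: centre of the underside. Assembled, every piece's x, y, z are parallel to the frame's.
- mould_bottom: White plaster bottom piece, 0.2 kg: plate 101 x 101 x 14 mm, both corners of its +y edge cut (18 mm); six-sided boss 57 across flats up to z 22; in its middle a six-sided stud 36 across flats up to z 38, to grip. Flats face +y and -y. Origin: centre of the underside. Seated: at x 0, y 0, z 12 mm of the frame, 1 mm play all round. Lower edges bevelled 2 mm.
- half_cut: White plaster half, 0.28 kg, upright: 100 (x) x 49.5 (y) x 75 mm tall, both upright back corners cut (18 mm); half of a six-sided hollow, open to -y and through from bottom to top. Back wall at +y, 20 mm thick, flat inside for 34 mm: pinch it. Origin: underside, middle of that wall (y -10 to 10); seam faces at y -39.5. Seated: at x 0, y 40, z 26 mm of the frame, 1.5 mm play to the fences.
- half_square: White plaster half, 0.28 kg, upright: as the other half but mirrored, with square back corners: 100 (x) x 49.5 (y) x 75 mm tall, hollow open to +y, 20 mm thick back wall at -y. Origin: underside, middle of that wall (y -10 to 10); seam faces at y +39.5. Seated: at x 0, y -40, z 26 mm of the frame, 1.5 mm play; the halves then enclose a hollow 60 across flats, seam about 1 mm.
- pouring_cap: White plaster cap, 0.22 kg: plate 100 x 100, z 8 to 20 mm, both corners of its +y edge cut (18 mm); below it a six-sided spigot 55 across flats, on which it rests; above it a six-sided collar 56 across flats up to z 48, to grip; six-sided hole 36 through. Flats face +y and -y. Origin: centre of the spigot's underside. Seated on the halves: at x 0, y 0, z 93 mm of the frame, 2.5 mm play.
- slip_cup: Small grey cup of clay slip, 65 mm across, 47 mm tall, standing loose behind the work beside the tool tray; leave it alone. Origin: centre of its underside.

How it is judged:
On the way, in this order (a step that is already met when the one before it is completed fails the run):
1. the bottom piece sits flat on the floor of the frame's pocket and is let go (x of mould_bottom in the frame of casting_frame between -0.005 and 0.005 m and y of mould_bottom in the frame of casting_frame between -0.005 and 0.005 m and z of mould_bottom in the frame of casting_frame between 0.008 and 0.016 m and angle between the x axis of mould_bottom and the x axis of casting_frame, either way round below 0.09 rad and angle between mould_bottom's own z axis and vertical below 0.05 rad and contact force between the fingers and mould_bottom below 0.5 N), for 0.2 s.
2. both halves stand fully down on the bottom piece, the cut-cornered one at the frame's cut-cornered end, and are let go (x of mould_bottom in the frame of casting_frame between -0.005 and 0.005 m and y of mould_bottom in the frame of casting_frame between -0.005 and 0.005 m and z of mould_bottom in the frame of casting_frame between 0.008 and 0.016 m and angle between the x axis of each of mould_bottom, half_cut, half_square and the x axis of casting_frame, either way round below 0.09 rad and angle between each of mould_bottom, half_cut, half_square's own z axis and vertical below 0.05 rad and x of half_cut in the frame of casting_frame between -0.005 and 0.005 m and y of half_cut in the frame of casting_frame between 0.035 and 0.045 m and z of half_cut in the frame of casting_frame between 0.022 and 0.03 m and x of half_square in the frame of casting_frame between -0.005 and 0.005 m and y of half_square in the frame of casting_frame between -0.045 and -0.035 m and z of half_square in the frame of casting_frame between 0.022 and 0.03 m and contact force between the fingers and half_cut below 0.5 N and contact force between the fingers and half_square below 0.5 N), for 0.2 s.
At the end, for the whole second after the job is handed in: In the frame's axes every piece is within 5 mm (x, y) and 4 mm (height) of its seated place, turned within 0.09 rad of the frame, tilted under 0.05 rad; cut corners of bottom, cut half and cap all at the frame's +y end; all let go and at rest (x of mould_bottom in the frame of casting_frame between -0.005 and 0.005 m and y of mould_bottom in the frame of casting_frame between -0.005 and 0.005 m and z of mould_bottom in the frame of casting_frame between 0.008 and 0.016 m and angle between the x axis of each of mould_bottom, half_cut, half_square, pouring_cap and the x axis of casting_frame, either way round below 0.09 rad and angle between each of mould_bottom, half_cut, half_square, pouring_cap's own z axis and vertical below 0.05 rad and x of half_cut in the frame of casting_frame between -0.005 and 0.005 m and y of half_cut in the frame of casting_frame between 0.035 and 0.045 m and z of half_cut in the frame of casting_frame between 0.022 and 0.03 m and x of half_square in the frame of casting_frame between -0.005 and 0.005 m and y of half_square in the frame of casting_frame between -0.045 and -0.035 m and z of half_square in the frame of casting_frame between 0.022 and 0.03 m and x of pouring_cap in the frame of casting_frame between -0.005 and 0.005 m and y of pouring_cap in the frame of casting_frame between -0.005 and 0.005 m and z of pouring_cap in the frame of casting_frame between 0.089 and 0.097 m and y of half_cut in the frame of mould_bottom above 0.03 m and y of half_cut in the frame of pouring_cap above 0.03 m and linear speed of each of mould_bottom, half_cut, half_square, pouring_cap below 0.01 m/s); the robot touches nothing.
It fails at once if the cup of slip is moved by more than 15 mm or tipped (distance of slip_cup from where it was at the start of the episode above 0.015 m or angle between slip_cup's own z axis and vertical above 0.15 rad).
It also fails if it takes over 93 s, if anything falls off the work surface, if the arm or the gripper's body presses on something with over 40 N, if the wrist force passes 120 N, or if a joint passes its speed limit or range.

## Working session

There is one attempt and no reset: what is moved stays moved. The work goes in short steps, Python scripts to look and compute and a shell command to move; the robot and the scene stay as the last step left them, time stands still between calls to the robot, and variables do not carry over. Pictures are saved under pics/ and viewed, and the job is handed in when it is done.

```bash
mkdir -p pics; ls; python3 - <<'E'
from workcell import manip
import cv2, numpy as np
np.set_printoptions(precision=4,suppress=True)
for k,v in manip.get_obs().items(): print(k,np.round(v,4))
for n in ("side","top"):
    i=manip.camera_info(n); print(n,i["K"],i["camera_from_world"])
    cv2.imwrite(f"pics/{n}0.png",manip.camera(n))
E
```

```text
pics
clock 0.0
joint_pos [-1.1416  0.3329 -0.0647  1.461   0.0216  1.3499 -0.0885]
joint_velocities [ 0.0002  0.0008 -0.0004 -0.0003  0.      0.0012  0.0002]
tau [ -0.0007 -62.5436   0.0489 -39.1618   0.0162   0.0098  -0.    ]
position [0.2727 0.562  0.2525]
ee_rot [ 0.224   0.9746 -0.0007 -0.0001]
ft_force [-0.7634  0.0197  0.7793]
torque [0.0199 0.0119 0.0233]
grip_width 1.0023
side [[485.2331   0.     316.0963]
 [  0.     485.2331 200.5394]
 [  0.       0.       1.    ]] [[-0.9972  0.074  -0.0081  0.5804]
 [ 0.0684  0.8681 -0.4916 -0.027 ]
 [-0.0294 -0.4908 -0.8708  1.275 ]
 [ 0.      0.      0.      1.    ]]
top [[399.8439   0.     321.3149]
 [  0.     399.8439 204.8603]
 [  0.       0.       1.    ]] [[ 0.0166 -0.9996 -0.0206  0.0185]
 [-0.985  -0.0128 -0.1722  0.5736]
 [ 0.1718  0.0232 -0.9849  1.1293]
 [ 0.      0.      0.      1.    ]]
```

View pics/side0.png

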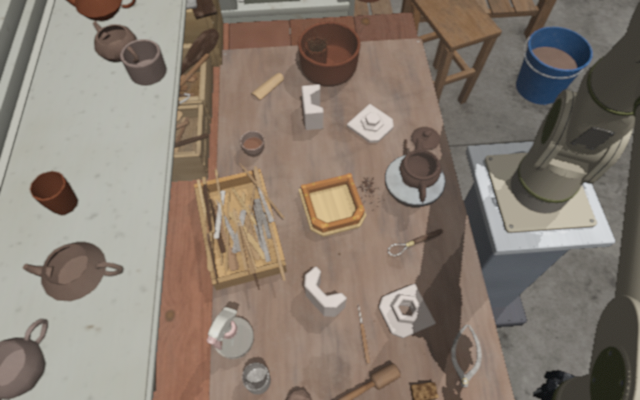

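View pics/top0.png

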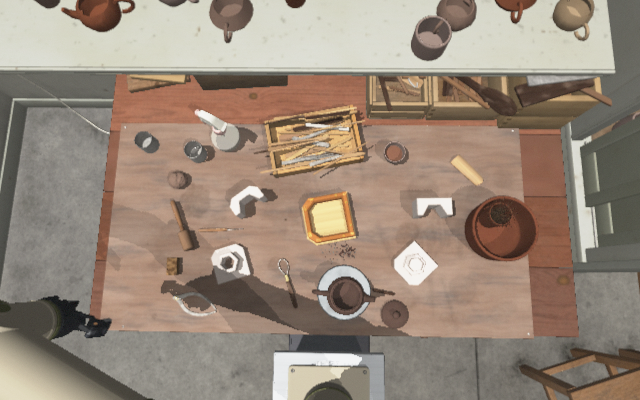

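```bash
cat > h.py <<'E'
import cv2, numpy as np
from workcell import manip
np.set_printoptions(precision=4,suppress=True)
def cam(n):
    i=manip.camera_info(n); return np.array(i["K"]),np.array(i["camera_from_world"])
def proj(n,P):
    K,T=cam(n); P=np.atleast_2d(P); c=P@T[:3,:3].T+T[:3,3]; p=c@K.T; return p[:,:2]/p[:,2:]
def plane(n,uv,z):
    K,T=cam(n); uv=np.atleast_2d(uv).astype(float); R=T[:3,:3]; o=-R.T@T[:3,3]
    d=np.c_[uv,np.ones(len(uv))]@np.linalg.inv(K).T@R; return o+d*((z-o[2])/d[:,2])[:,None]
def tri(a,b):
    A=[]
    for n,uv in (("top",a),("side",b)):
        K,T=cam(n); M=K@T[:3]; A+= [uv[0]*M[2]-M[0],uv[1]*M[2]-M[1]]
    x=np.linalg.svd(np.array(A))[2][-1]; return x[:3]/x[3]
def crop(img,x0,y0,w,h,s):
    c=img[y0:y0+h,x0:x0+w]; c=cv2.resize(c,None,fx=s,fy=s,interpolation=cv2.INTER_CUBIC)
    for k in range(0,w,10): cv2.putText(c,str(x0+k),(k*s,8),0,.3,(0,0,255),1); cv2.line(c,(k*s,8),(k*s,14),(0,0,255),1)
    for k in range(0,h,10): cv2.putText(c,str(y0+k),(0,k*s+4),0,.3,(0,0,255),1)
    return c
E
python3 - <<'E'
from h import *
t=cv2.imread("pics/top0.png"); s=cv2.imread("pics/side0.png")
a=[crop(t,295,180,70,70,4),crop(t,385,235,60,60,4) ,crop(t,205,238,50,50,4),crop(t,220,180,60,40,4),crop(t,405,185,60,40,4)]
b=[crop(s,290,170,80,70,4),crop(s,340,95,60,50,4),crop(s,370,275,70,70,4),crop(s,295,255,60,65,4),crop(s,290,75,50,60,4)]
def lay(L):
    o=np.zeros((600,800,3),np.uint8);x=y=0;h=0
    for c in L:
        if x+c.shape[1]>800:x=0;y+=h;h=0
        o[y:y+c.shape[0],x:x+c.shape[1]]=c;x+=c.shape[1]+5;h=max(h,c.shape[0])
    return o
cv2.imwrite("pics/tc0.png",lay(a));cv2.imwrite("pics/sc0.png",lay(b))
E
```

```text
(no output)
```

View pics/tc0.png

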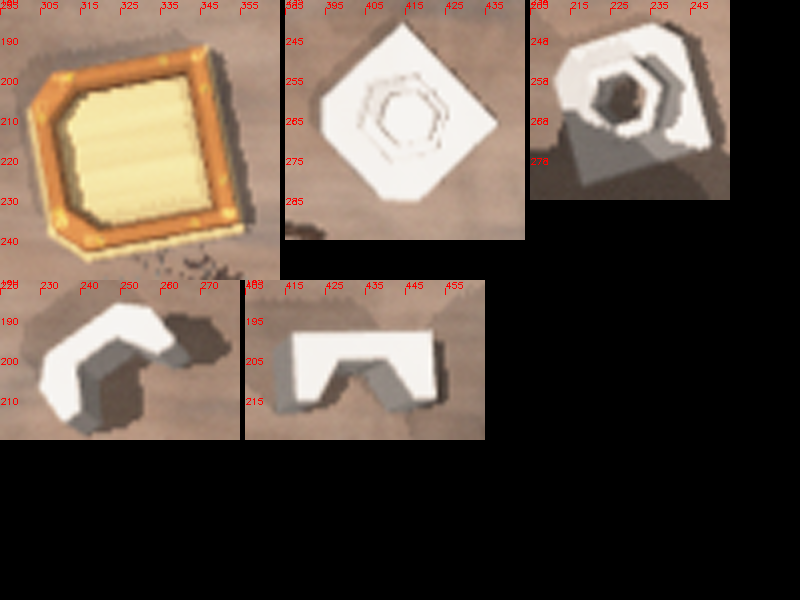

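View pics/sc0.png

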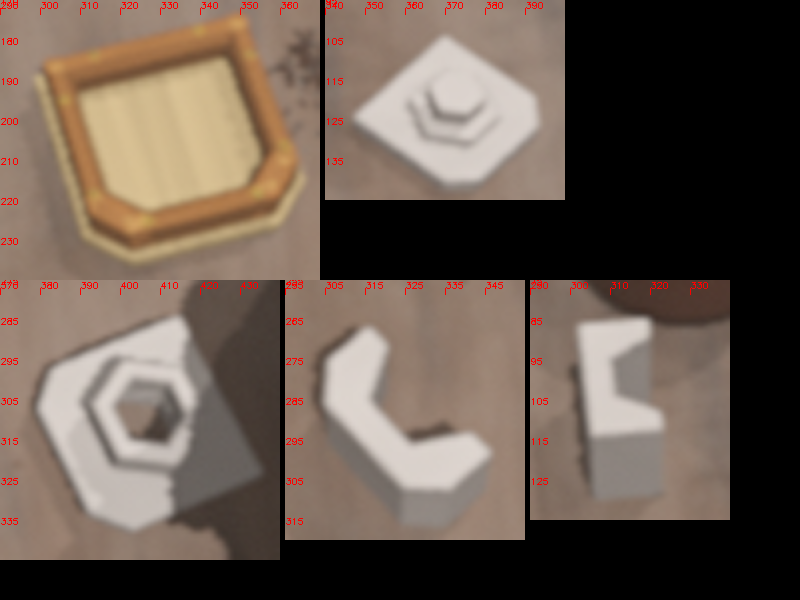

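```bash
python3 - <<'E'
from h import *
for n in("top","side"):
    K,T=cam(n); print(n,"centre",-T[:3,:3].T@T[:3,3])
t=cv2.imread("pics/top0.png"); s=cv2.imread("pics/side0.png")
def polys(img,box,thr,eps,s=8):
    x,y,w,h=box
    c=cv2.resize(img[y:y+h,x:x+w],None,fx=s,fy=s,interpolation=cv2.INTER_CUBIC)
    m=(c.min(2)>thr).astype(np.uint8)
    cs,_=cv2.findContours(m,cv2.RETR_EXTERNAL,cv2.CHAIN_APPROX_NONE)
    c=max(cs,key=cv2.contourArea)
    p=cv2.approxPolyDP(c,eps*s,True)[:,0]
    # refine: fit line per edge
    cc=c[:,0]; idx=[np.where((cc==q).all(1))[0][0] for q in p]
    L=[]
    for i in range(len(p)):
        a,b=idx[i],idx[(i+1)%len(p)]
        seg=cc[a:b] if b>a else np.r_[cc[a:],cc[:b]]
        k=len(seg)//6; seg=seg[k:len(seg)-k] if len(seg)>12 else seg
        vx,vy,x0,y0=cv2.fitLine(seg.astype(np.float32),cv2.DIST_HUBER,0,.01,.01).ravel()
        L.append(np.array([vy,-vx,vy*x0-vx*y0]))
    out=[]
    for i in range(len(p)):
        A=np.array([L[i-1][:2],L[i][:2]]); out.append(np.linalg.solve(A,[L[i-1][2],L[i][2]]))
    out=(np.array(out)+.5)/s-.5+[x,y]
    return out
print("bot top",polys(t,(385,235,60,60),195,1.5)); print("bot side",polys(s,(340,95,60,50),170,1.5))
print("cut top",polys(t,(220,180,60,40),200,1.2)); print("cut side",polys(s,(295,255,60,65),185,1.2))
print("sq top",polys(t,(405,185,60,40),200,1.2)); print("sq side",polys(s,(290,75,50,60),185,1.2))
E
```

```text
top centre [ 0.3706 -0.0003  1.2113]
side centre [0.6181 0.6062 1.1017]
bot top [[413.8985 240.5977]
 [394.0625 259.2709]
 [394.0625 268.0963]
 [409.4306 284.2536]
 [417.7309 284.737 ]
 [437.4965 265.3849]]
bot side [[369.4336 103.589 ]
 [347.0079 123.7334]
 [369.7825 139.7176]
 [377.966  139.4832]
 [392.7336 126.0795]
 [391.8725 118.685 ]]
cut top [[256.942  186.6941]
 [248.8918 185.5945]
 [231.1468 198.2286]
 [229.7413 206.6601]
 [235.2648 215.0225]
 [239.4976 211.7498]
 [238.0917 200.6671]
 [248.3169 193.2958]
 [258.7874 197.5777]
 [263.1055 195.0067]]
cut side [[315.5357 267.1475]
 [306.3958 274.5122]
 [305.3019 285.2803]
 [324.9168 305.8753]
 [335.412  306.164 ]
 [345.4301 297.7633]
 [340.9053 293.3181]
 [326.9869 296.232 ]
 [325.0177 295.8809]
 [314.8626 284.8232]
 [319.2711 270.9333]]
sq top [[450.848  197.6081]
 [416.5689 198.0712]
 [417.6176 214.3125]
 [422.3853 214.3125]
 [427.7571 204.1686]
 [440.1429 203.7307]
 [446.929  213.8125]
 [451.6218 213.8125]]
sq side [[318.6974  85.0626]
 [302.5476  86.2262]
 [305.672  112.641 ]
 [322.1838 111.2281]
 [321.2621 107.7202]
 [310.1612 103.9263]
 [308.8383  94.0314]
 [318.2809  88.114 ]]
```

```bash
cat >> h.py <<'E'
BOT=np.array([(50.5,-50.5),(50.5,32.5),(32.5,50.5),(-32.5,50.5),(-50.5,32.5),(-50.5,-50.5)])/1e3
CUT=np.array([(50,-39.5),(50,-8),(32,10),(-32,10),(-50,-8),(-50,-39.5),(-34.35,-39.5),(-17.32,-10),(17.32,-10),(34.35,-39.5)])/1e3
SQ=np.array([(-50,39.5),(-50,-10),(50,-10),(50,39.5),(34.35,39.5),(17.32,10),(-17.32,10),(-34.35,39.5)])/1e3
def rigid(M,W):
    best=None
    for d in (1,-1):
        for k in range(len(M)):
            m=np.roll(M[::d],k,0); mc,wc=m.mean(0),W.mean(0)
            H=(m-mc).T@(W-wc); a=np.arctan2(H[0,1]-H[1,0],H[0,0]+H[1,1])
            R=np.array([[np.cos(a),-np.sin(a)],[np.sin(a),np.cos(a)]]); t=wc-R@mc
            e=np.sqrt((((m@R.T+t)-W)**2).sum(1).mean())
            if best is None or e<best[0]: best=(e,t,a)
    return best
def show(name,M,n,uv,z):
    e,t,a=rigid(M,plane(n,uv,z)[:,:2]); print(name,n,"xy",t.round(4),"yaw deg",round(np.degrees(a),2),"rms mm",round(e*1e3,2)); return t,a
def polys(img,box,thr,eps,s=8,mask=None):
    x,y,w,h=box
    c=cv2.resize(img[y:y+h,x:x+w],None,fx=s,fy=s,interpolation=cv2.INTER_CUBIC)
    m=((c.min(2)>thr) if mask is None else mask(c)).astype(np.uint8)
    cs,_=cv2.findContours(m,cv2.RETR_EXTERNAL,cv2.CHAIN_APPROX_NONE)
    c=max(cs,key=cv2.contourArea)
    p=cv2.approxPolyDP(c,eps*s,True)[:,0]
    cc=c[:,0]; idx=[np.where((cc==q).all(1))[0][0] for q in p]
    L=[]
    for i in range(len(p)):
        a,b=idx[i],idx[(i+1)%len(p)]
        seg=cc[a:b] if b>a else np.r_[cc[a:],cc[:b]]
        k=len(seg)//6; seg=seg[k:len(seg)-k] if len(seg)>12 else seg
        vx,vy,x0,y0=cv2.fitLine(seg.astype(np.float32),cv2.DIST_HUBER,0,.01,.01).ravel()
        L.append(np.array([vy,-vx,vy*x0-vx*y0]))
    out=[np.linalg.solve(np.array([L[i-1][:2],L[i][:2]]),[L[i-1][2],L[i][2]]) for i in range(len(p))]
    return (np.array(out)+.5)/s-.5+[x,y]
E
python3 - <<'E'
from h import *
t=cv2.imread("pics/top0.png"); s=cv2.imread("pics/side0.png")
show("bot",BOT,"top",polys(t,(385,235,60,60),195,1.5),.014); show("bot",BOT,"side",polys(s,(340,95,60,50),170,1.5),.014)
show("cut",CUT,"top",polys(t,(220,180,60,40),200,1.2),.075); 
p=polys(s,(295,255,60,65),185,1.2); p=np.delete(p,7,0)
show("cut",CUT,"side",p,.075)
show("sq",SQ,"top",polys(t,(405,185,60,40),200,1.2),.075); show("sq",SQ,"side",polys(s,(290,75,50,60),185,1.2),.075)
# frame: inspect colours
for uv in [(305,210),(303,215),(328,215),(330,195)]: print(uv,t[uv[1],uv[0]])
hs=cv2.cvtColor(t,cv2.COLOR_BGR2HSV); print(hs[200,350],hs[215,330],hs[225,300], hs[238,320], hs[206,345])
m=cv2.inRange(hs,(5,120,90),(22,255,255)); 
# inner floor: bright yellow
print(t[215,320:360].tolist())
E
```

```text
bot top xy [ 0.4047 -0.2477] yaw deg 43.48 rms mm 1.16
bot side xy [ 0.4058 -0.2455] yaw deg 42.81 rms mm 1.17
cut top xy [0.597  0.2591] yaw deg -52.29 rms mm 1.34
cut side xy [0.5981 0.2603] yaw deg -52.31 rms mm 2.35
sq top xy [ 0.5853 -0.2967] yaw deg 91.66 rms mm 1.43
sq side xy [ 0.5866 -0.2948] yaw deg 91.69 rms mm 3.03
(305, 210) [ 84 170 225]
(303, 215) [137 195 226]
(328, 215) [164 228 244]
(330, 195) [ 71 131 203]
[11 57 98] [ 24  80 244] [ 12  71 173] [ 15 168 212] [ 13 166 208]
[[166, 227, 244], [166, 227, 244], [165, 227, 244], [165, 228, 244], [166, 228, 244], [167, 229, 244], [168, 230, 245], [165, 229, 244], [164, 228, 244], [168, 229, 244], [167, 228, 244], [165, 228, 244], [167, 229, 245], [166, 229, 244], [166, 228, 244], [165, 227, 244], [166, 228, 244], [165, 227, 244], [166, 227, 244], [166, 228, 244], [162, 227, 243], [162, 225, 243], [153, 217, 239], [139, 199, 229], [122, 176, 215], [60, 102, 159], [66, 119, 188], [76, 138, 215], [79, 142, 218], [74, 135, 212], [69, 115, 169], [86, 116, 138], [78, 88, 105], [78, 89, 104], [91, 103, 121], [134, 151, 181], [135, 154, 182], [136, 154, 182], [136, 153, 180], [134, 152, 181]]
```

```bash
python3 - <<'E'
from h import *
t=cv2.imread("pics/top0.png"); s=cv2.imread("pics/side0.png")
o=np.zeros((600,800,3),np.uint8)
cv2.imwrite("pics/ft.png",crop(t,298,183,65,65,9)); cv2.imwrite("pics/fs.png",crop(s,293,170,78,70,8))
E
```

```text
(no output)
```

View pics/ft.png

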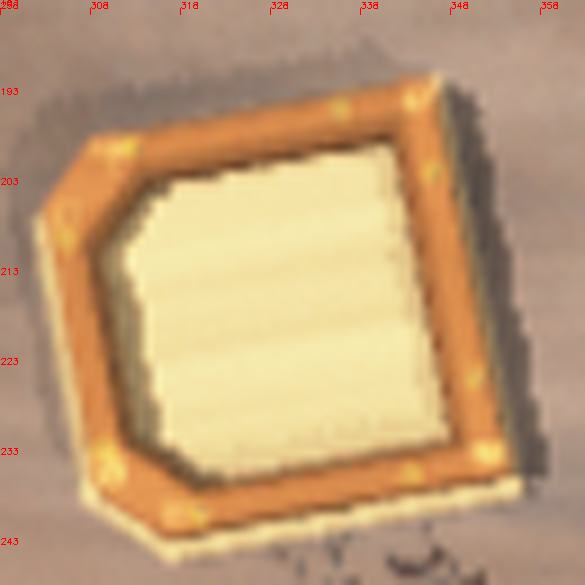

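View pics/fs.png

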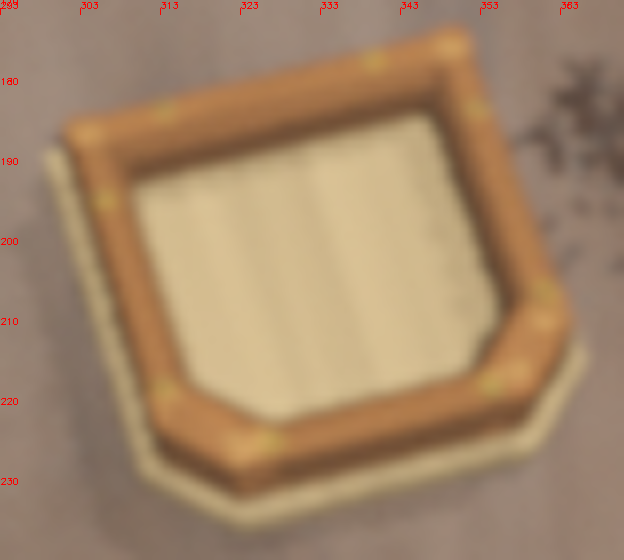

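```bash
python3 - <<'E'
from h import *
T=np.array([(346.1,191.2),(354.5,234.2),(316.4,242.3),(307.3,236.1),(301.9,206.4),(307.8,197.7)])
S=np.array([(301.25,184.75),(350,173.5),(363.75,209.25),(358.75,218.9),(323.1,227),(311.9,221.75)])
for n,uv in (("top",T),("side",S)):
    W=plane(n,uv,.038)[:,:2]; d=np.linalg.norm(np.roll(W,-1,0)-W,axis=1); print(n,d)
for c in (.018,.021,.024,.0274):
    h=.0675; M=np.array([(h,-h),(h,h-c),(h-c,h),(c-h,h),(-h,h-c),(-h,-h)])
    show(f"c{c}",M,"top",T,.038);show(f"c{c}",M,"side",S,.038)
E
```

```text
top [0.1311 0.1143 0.0324 0.0902 0.0316 0.1163]
side [0.1305 0.11   0.0302 0.0906 0.031  0.11  ]
c0.018 top xy [0.5397 0.0075] yaw deg 11.62 rms mm 3.36
c0.018 side xy [0.5398 0.0081] yaw deg 10.95 rms mm 4.09
c0.021 top xy [0.5395 0.0085] yaw deg 11.62 rms mm 1.84
c0.021 side xy [0.5396 0.0091] yaw deg 10.96 rms mm 2.47
c0.024 top xy [0.5393 0.0095] yaw deg 11.62 rms mm 2.34
c0.024 side xy [0.5394 0.0101] yaw deg 10.97 rms mm 2.35
c0.0274 top xy [0.5391 0.0106] yaw deg 11.62 rms mm 4.46
c0.0274 side xy [0.5392 0.0112] yaw deg 10.98 rms mm 4.12
```

```bash
cat >> h.py <<'E'
from scipy.spatial.transform import Rotation as Rn
def state():
    o=manip.get_obs(); R=Rn.from_quat(o["ee_rot"]).as_matrix(); psi=np.degrees(np.arctan2(R[1,0],R[0,0]))
    print("t",round(float(o["clock"]),2),"p",np.round(o["position"],4),"psi",round(psi,2),"tilt",round(np.degrees(np.arccos(-R[2,2])),2),"f",np.round(o["ft_force"],1),"w",round(float(o["grip_width"]),3),"j7",round(float(o["joint_pos"][6]),2))
    return np.array(o["position"]),psi,R
def plan(pt,psi_t,n=None):
    """rows (shift, turn) to go from the present pose to pt with tool yaw psi_t"""
    p,psi,R=state(); d=np.array(pt)-p; da=(psi_t-psi+180)%360-180
    need=max(np.ceil(np.linalg.norm(d)/.048),np.ceil(abs(da)/8.4),1)
    n=int(max(n or 0,need)); 
    print("rows",n,"(total d",d.round(4),"da",round(da,1),")")
    for i in range(n):
        a=np.radians(psi+da*i/n); x=np.array([np.cos(a),np.sin(a),0]); y=np.array([np.sin(a),-np.cos(a),0])
        s=np.array([x@d,y@d,-d[2]])/n/.08
        print([float(round(v,3)) for v in s],round(-np.radians(da)/n/(np.pi/4),3))
E
python3 -c "
from h import *
plan((.45,.05,.26),103,12)"
```

```text
t 0.1 p [0.2727 0.562  0.2526] psi 154.11 tilt 0.07 f [0.5 0.1 0.2] w 1.001 j7 -0.09
rows 12 (total d [ 0.1773 -0.512   0.0074] da -51.1 )
[-0.399, -0.399, -0.008] 0.095
[-0.428, -0.368, -0.008] 0.095
[-0.454, -0.336, -0.008] 0.095
[-0.477, -0.301, -0.008] 0.095
[-0.498, -0.265, -0.008] 0.095
[-0.517, -0.227, -0.008] 0.095
[-0.532, -0.188, -0.008] 0.095
[-0.545, -0.148, -0.008] 0.095
[-0.554, -0.107, -0.008] 0.095
[-0.561, -0.066, -0.008] 0.095
[-0.564, -0.024, -0.008] 0.095
[-0.564, 0.018, -0.008] 0.095
```

```bash
python3 -m crank '[[0.5,[-0.4,-0.4,-0.01],[0,0,0.095]],[0.5,[-0.43,-0.37,-0.01],[0,0,0.095]],[0.5,[-0.45,-0.34,-0.01],[0,0,0.095]],[0.5,[-0.48,-0.3,-0.01],[0,0,0.095]],[0.5,[-0.5,-0.27,-0.01],[0,0,0.095]]]' 40
python3 -m crank '[[0.5,[-0.52,-0.23,-0.01],[0,0,0.095]],[0.5,[-0.53,-0.19,-0.01],[0,0,0.095]],[0.5,[-0.545,-0.15,-0.01],[0,0,0.095]],[0.5,[-0.55,-0.11,-0.01],[0,0,0.095]],[0.5,[-0.56,-0.07,-0.01],[0,0,0.095]]]'
python3 -c "
from h import *
plan((.4052,-.2466,.20),103,10)"
```

```text
clock: 0.6
position: [0.3466, 0.3461, 0.257]
ee_rot: [0.402, 0.916, -0.0, -0.0]
ft_force: [0.8, -0.6, -0.7]
grip_width: 0.748
clock: 1.1
position: [0.4188, 0.1324, 0.2612]
ee_rot: [0.565, 0.825, 0.0, -0.0]
ft_force: [1.2, -0.3, -0.2]
grip_width: 0.749
t 1.1 p [0.4188 0.1324 0.2612] psi 111.19 tilt 0.02 f [ 1.2 -0.3 -0.2] w 0.749 j7 -0.07
rows 10 (total d [-0.0136 -0.379  -0.0612] da -8.2 )
[-0.436, -0.187, 0.077] 0.018
[-0.438, -0.181, 0.077] 0.018
[-0.441, -0.175, 0.077] 0.018
[-0.443, -0.168, 0.077] 0.018
[-0.446, -0.162, 0.077] 0.018
[-0.448, -0.156, 0.077] 0.018
[-0.45, -0.149, 0.077] 0.018
[-0.452, -0.143, 0.077] 0.018
[-0.454, -0.136, 0.077] 0.018
[-0.456, -0.13, 0.077] 0.018
```

```bash
python3 -m crank '[[0.5,[-0.436,-0.187,0.077],[0,0,0.018]],[0.5,[-0.438,-0.18,0.077],[0,0,0.018]],[0.5,[-0.44,-0.175,0.077],[0,0,0.018]],[0.5,[-0.443,-0.168,0.077],[0,0,0.018]],[0.5,[-0.446,-0.162,0.077],[0,0,0.018]]]'
python3 -m crank '[[0.5,[-0.448,-0.156,0.077],[0,0,0.018]],[0.5,[-0.45,-0.15,0.077],[0,0,0.018]],[0.5,[-0.452,-0.143,0.077],[0,0,0.018]],[0.5,[-0.454,-0.136,0.077],[0,0,0.018]],[0.5,[-0.456,-0.13,0.077],[0,0,0.018]]]'
python3 - <<'E'
from h import *
plan((.4052,-.2466,.046),103,5)
t=manip.camera("top"); s=manip.camera("side")
cv2.imwrite("pics/t1.png",t); cv2.imwrite("pics/s1.png",s)
a=crop(t,200,235,60,60,6); b=crop(s,370,275,70,65,6)
o=np.zeros((400,800,3),np.uint8); o[:360,:360]=a; o[:390,365:785]=b; cv2.imwrite("pics/cap1.png",o)
E
```

```text
clock: 1.6
position: [0.4121, -0.0568, 0.2301]
ee_rot: [0.593, 0.805, 0.0, -0.0]
ft_force: [1.1, -0.2, -0.1]
grip_width: 0.752
clock: 2.1
position: [0.406, -0.2462, 0.1995]
ee_rot: [0.621, 0.784, 0.0, 0.0]
ft_force: [1.6, 0.4, -0.1]
grip_width: 0.75
t 2.1 p [ 0.406  -0.2462  0.1995] psi 103.24 tilt 0.04 f [ 1.6  0.4 -0.1] w 0.75 j7 0.71
rows 5 (total d [-0.0008 -0.0004 -0.1535] da -0.2 )
[-0.0, -0.002, 0.384] 0.001
[-0.0, -0.002, 0.384] 0.001
[-0.0, -0.002, 0.384] 0.001
[-0.0, -0.002, 0.384] 0.001
[-0.0, -0.002, 0.384] 0.001
```

View pics/cap1.png

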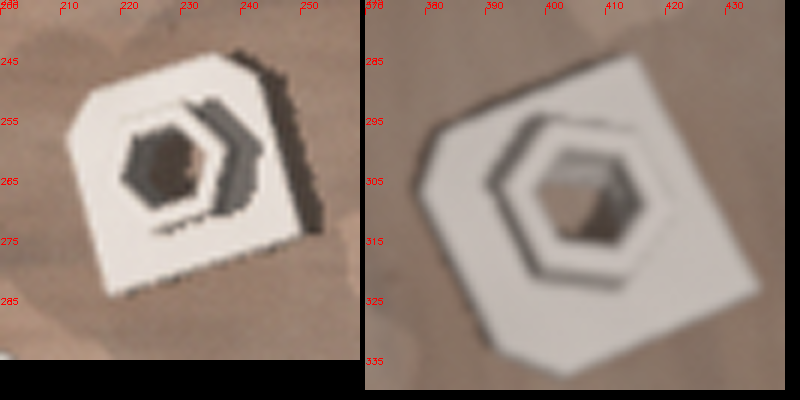

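View pics/s1.png

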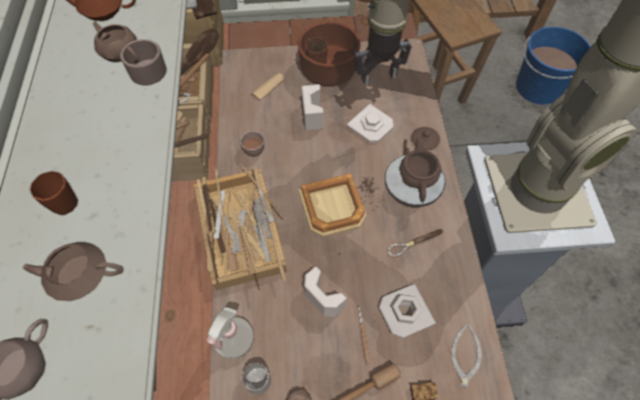

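The cap is now out of the shadow: in the top view its plate runs from about (210,250) to (250,272), cut corners at the upper left. In the side view it sits around (405,310). The gripper hovers above the bottom piece near (385,60) in the side view.

```bash
python3 -m crank '[[0.5,[0,-0.005,0.3],[0,0,0]],[0.5,[0,-0.005,0.4],[0,0,0]],[0.5,[0,0,0.4],[0,0,0]],[0.5,[0,0,0.4],[0,0,0]],[0.5,[0,0,0.3],[0,0,0]]]'
python3 - <<'E'
from h import *
t=cv2.imread("pics/t1.png"); s=cv2.imread("pics/s1.png")
CAP=np.array([(50,-50),(50,32),(32,50),(-32,50),(-50,32),(-50,-50)])/1e3
p=polys(t,(205,240,50,50),190,1.5);print(p); 
if len(p)==6: show("cap",CAP,"top",p,.020)
p=polys(s,(370,278,70,62),150,1.5);print(p)
if len(p)==6: show("cap",CAP,"side",p,.020)
state()
t=manip.camera("top"); s=manip.camera("side")
o=np.zeros((400,800,3),np.uint8); o[:400,:400]=crop(t,380,225,80,80,5); o[:400,400:]=crop(s,330,60,80,80,5); cv2.imwrite("pics/g1.png",o)
E
```

```text
clock: 2.7
position: [0.405, -0.2442, 0.0537]
ee_rot: [0.621, 0.784, -0.0, -0.001]
ft_force: [0.6, -0.3, -1.1]
grip_width: 0.754
[[242.0206 247.8158]
 [234.6589 243.8478]
 [214.5947 250.5838]
 [211.0282 257.5237]
 [217.728  283.1038]
 [248.9819 273.2312]]
cap top xy [0.4008 0.2982] yaw deg -71.34 rms mm 2.68
[[414.0288 283.8996]
 [382.9722 296.774 ]
 [379.4098 306.8131]
 [392.5539 332.7219]
 [402.8116 336.8789]
 [435.1185 322.8385]]
cap side xy [0.4015 0.2993] yaw deg -71.57 rms mm 0.97
t 2.7 p [ 0.405  -0.2442  0.0537] psi 103.29 tilt 0.1 f [ 0.6 -0.3 -1.1] w 0.754 j7 0.92
```

View pics/g1.png

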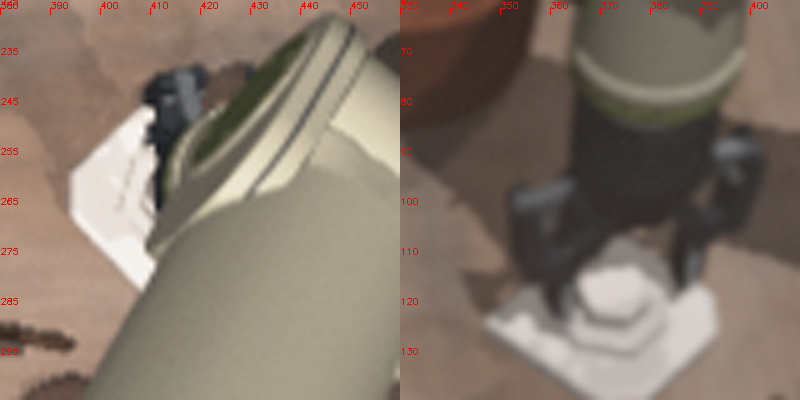

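```bash
python3 -m crank '[[0.5,[-0.025,0,0.09],[0,0,0]],[0.5,[0,0,0],[0,0,0]],[-1,[0,0,0],[0,0,0]],[-1,[0,0,0],[0,0,0]],[-1,[0,0,0],[0,0,0]]]' 60
python3 -m crank '[[-1,[0,0,0],[0,0,0]],[-1,[0,0,0],[0,0,0]],[-1,[0,0,-0.2],[0,0,0]],[-1,[0,0,-0.4],[0,0,0]],[-1,[0,0,-0.4],[0,0,0]]]' 60
python3 -c "
from h import *
plan((.5395,.009,.19),103.1-31.8,9)"
```

```text
clock: 3.3
position: [0.4068, -0.2471, 0.0496]
ee_rot: [0.621, 0.784, 0.001, 0.001]
ft_force: [-2.8, 1.3, 9.6]
grip_width: 0.4
clock: 3.8
position: [0.4056, -0.2469, 0.1294]
ee_rot: [0.621, 0.784, -0.0, -0.0]
ft_force: [0.8, -0.6, -1.7]
grip_width: 0.403
t 3.8 p [ 0.4056 -0.2469  0.1294] psi 103.24 tilt 0.06 f [ 0.8 -0.6 -1.7] w 0.403 j7 0.81
rows 9 (total d [0.1339 0.2559 0.0606] da -31.9 )
[0.303, 0.262, -0.084] 0.079
[0.319, 0.243, -0.084] 0.079
[0.334, 0.223, -0.084] 0.079
[0.347, 0.202, -0.084] 0.079
[0.359, 0.18, -0.084] 0.079
[0.369, 0.158, -0.084] 0.079
[0.378, 0.134, -0.084] 0.079
[0.386, 0.111, -0.084] 0.079
[0.392, 0.087, -0.084] 0.079
```

```bash
python3 -m crank '[[-1,[0.3,0.26,-0.084],[0,0,0.079]],[-1,[0.32,0.243,-0.084],[0,0,0.079]],[-1,[0.334,0.223,-0.084],[0,0,0.079]],[-1,[0.347,0.2,-0.084],[0,0,0.079]],[-1,[0.36,0.18,-0.084],[0,0,0.079]]]'
python3 -m crank '[[-1,[0.37,0.158,-0.084],[0,0,0.079]],[-1,[0.378,0.134,-0.084],[0,0,0.079]],[-1,[0.386,0.11,-0.084],[0,0,0.079]],[-1,[0.392,0.087,-0.084],[0,0,0.079]],[-1,[0,0,0],[0,0,0]]]'
python3 - <<'E'
from h import *
plan((.5395,.009,.12),71.4,2)
t=manip.camera("top"); s=manip.camera("side")
cv2.imwrite("pics/t2.png",t); cv2.imwrite("pics/s2.png",s)
o=np.zeros((500,800,3),np.uint8); o[:400,:400]=crop(t,270,170,100,100,4); o[:500,400:]=crop(s,280,120,100,125,4); cv2.imwrite("pics/g2.png",o)
E
```

```text
clock: 4.3
position: [0.4806, -0.1035, 0.1628]
ee_rot: [0.735, 0.678, 0.001, -0.0]
ft_force: [0.5, 0.1, -2.0]
grip_width: 0.4
clock: 4.8
position: [0.5414, 0.0141, 0.1898]
ee_rot: [0.811, 0.584, 0.001, -0.0]
ft_force: [0.3, -0.6, -3.0]
grip_width: 0.399
t 4.8 p [0.5414 0.0141 0.1898] psi 71.53 tilt 0.13 f [ 0.3 -0.6 -3. ] w 0.399 j7 -0.29
rows 2 (total d [-0.0019 -0.0051 -0.0698] da -0.1 )
[-0.034, -0.001, 0.436] 0.001
[-0.034, -0.001, 0.436] 0.001
```

View pics/g2.png

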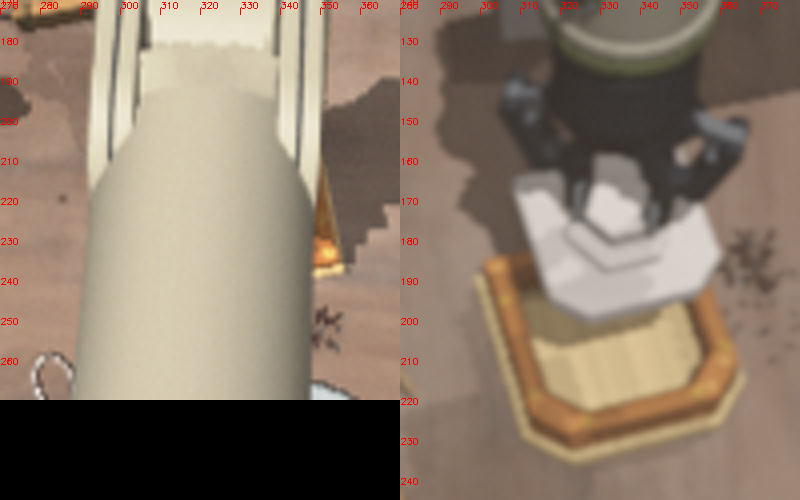

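```bash
python3 - <<'E'
from h import *
s=cv2.imread("pics/s2.png")
cv2.imwrite("pics/g2b.png",crop(s,300,150,66,56,12))
E
```

```text
(no output)
```

View pics/g2b.png

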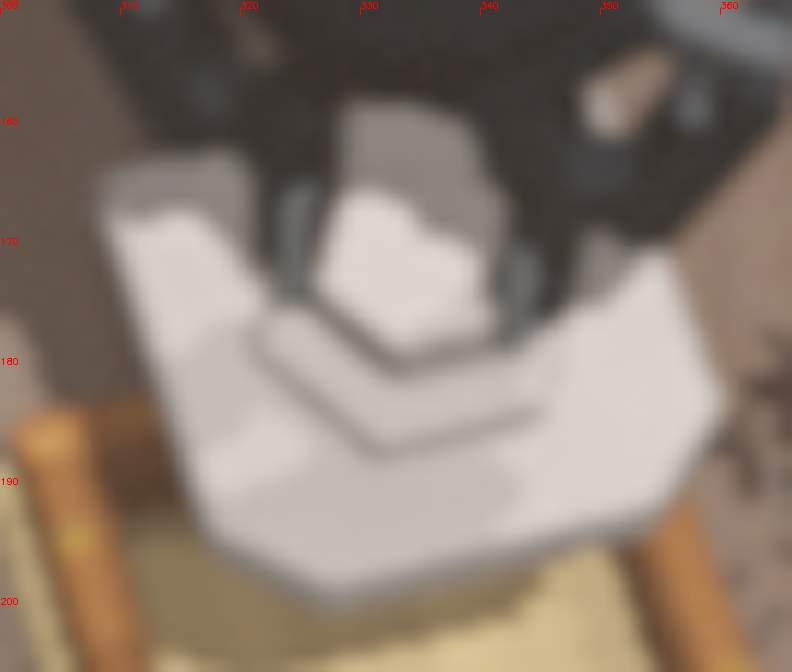

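```bash
cat >> h.py <<'E'
def fitc(M,W):
    M,W=np.array(M,float),np.array(W); mc,wc=M.mean(0),W.mean(0); H=(M-mc).T@(W-wc)
    a=np.arctan2(H[0,1]-H[1,0],H[0,0]+H[1,1]); R=np.array([[np.cos(a),-np.sin(a)],[np.sin(a),np.cos(a)]]); t=wc-R@mc
    print("xy",t.round(4),"yaw",np.degrees(a).round(2),"res mm",((M@R.T+t-W)*1e3).round(1).tolist()); return t,a
E
python3 - <<'E'
from h import *
M=np.array([(50.5,32.5),(32.5,50.5),(-32.5,50.5),(-50.5,32.5),(50.5,-50.5)])/1e3
uv=[(317.1,193.6),(327.1,198.8),(354.2,193),(359.7,183.4),(308,164.5)]
for z in (.154,.158): fitc(M,plane("side",uv,z)[:,:2])
E
```

```text
xy [0.5391 0.0139] yaw 10.58 res mm [[0.2, 0.8], [0.6, -0.1], [-1.0, -1.8], [0.0, 1.5], [0.1, -0.5]]
xy [0.5394 0.0163] yaw 10.58 res mm [[0.4, 0.9], [0.7, 0.1], [-1.1, -1.7], [-0.2, 1.5], [0.3, -0.7]]
```

```bash
python3 -m crank '[[-1,[-0.03,0.006,0.2],[0,0,-0.012]],[-1,[-0.028,0.006,0.4],[0,0,0]],[-1,[0,0,0.4],[0,0,0]],[-1,[0,0,0.2],[0,0,0]],[-1,[0,0,0],[0,0,0]]]'
python3 - <<'E'
from h import *
state()
s=manip.camera("side")
cv2.imwrite("pics/s3.png",s)
cv2.imwrite("pics/g3.png",crop(s,290,145,80,90,6))
E
```

```text
clock: 5.4
position: [0.5371, 0.0029, 0.091]
ee_rot: [0.81, 0.586, -0.002, -0.001]
ft_force: [-0.1, -0.4, -1.3]
grip_width: 0.398
t 5.4 p [0.5371 0.0029 0.091 ] psi 71.73 tilt 0.25 f [-0.1 -0.4 -1.3] w 0.398 j7 -0.19
```

View pics/g3.png

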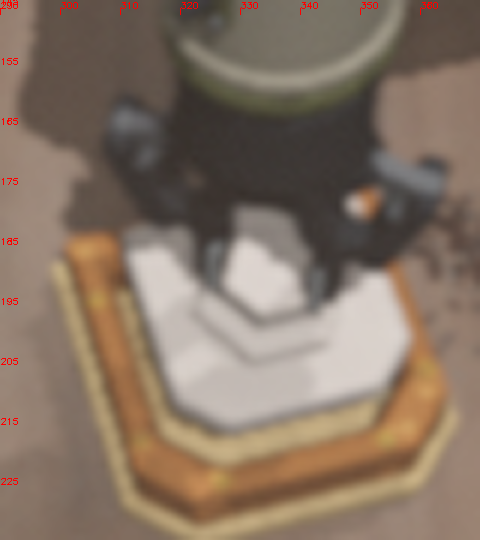

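```bash
python3 - <<'E'
from h import *
state()
s=manip.camera("side")
cv2.imwrite("pics/s4.png",s)
cv2.imwrite("pics/g4.png",crop(s,305,175,60,50,13))
M=np.array([(50.5,32.5),(32.5,50.5),(-32.5,50.5),(-50.5,32.5),(50.5,-50.5)])/1e3
uv=[(318.6,212.5),(327,216.2),(353.2,209.8),(357.9,200.3),(310.3,185.3)]
for z in (.054,.057): fitc(M,plane("side",uv,z)[:,:2])
E
```

```text
t 5.45 p [0.5383 0.0031 0.0926] psi 71.73 tilt 0.11 f [ 0.5  0.1 -1.6] w 0.393 j7 -0.19
xy [0.5366 0.006 ] yaw 12.95 res mm [[-0.6, -0.7], [-2.6, 1.0], [-0.4, -1.0], [0.6, 3.1], [3.0, -2.4]]
xy [0.5368 0.0076] yaw 12.95 res mm [[-0.5, -0.7], [-2.6, 1.1], [-0.6, -0.9], [0.5, 3.1], [3.2, -2.6]]
```

View pics/g4.png

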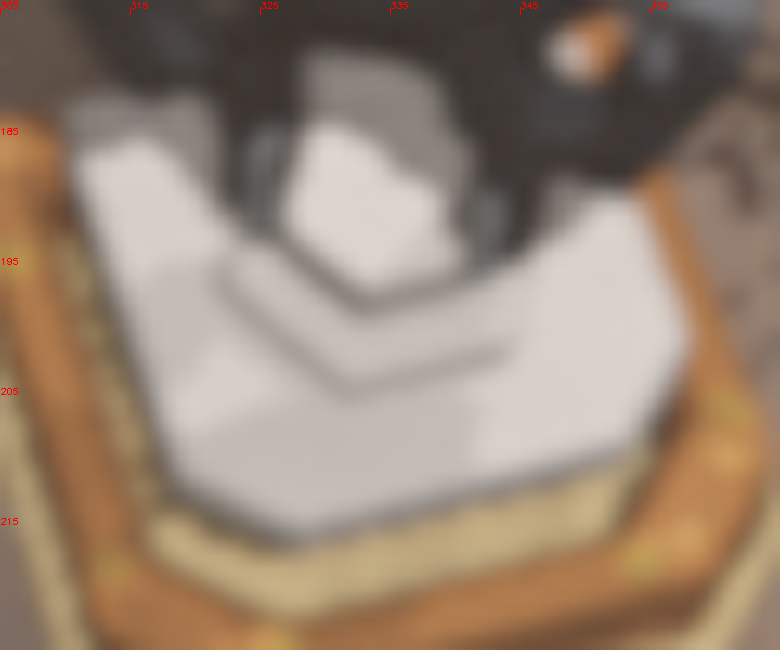

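```bash
python3 - <<'E'
from h import *
M=np.array([(50.5,32.5),(32.5,50.5),(-32.5,50.5),(-50.5,32.5),(50.5,-50.5)])/1e3
uv=[(318.7,212),(327.6,215.7),(353.7,208.7),(357.6,199.9),(309.3,182.6)]
fitc(M,plane("side",uv,.057)[:,:2])
fitc(M[:4],plane("side",uv[:4],.057)[:,:2])
plan((.5395,.009,.0926),71.5,1)
E
```

```text
xy [0.5365 0.0047] yaw 12.59 res mm [[-0.2, -2.5], [-1.0, -0.7], [0.9, -0.6], [-0.3, 1.7], [0.6, 2.2]]
xy [0.5377 0.0055] yaw 14.12 res mm [[-0.2, -0.6], [-1.2, 0.6], [1.0, -1.0], [0.4, 1.0]]
t 5.5 p [0.5391 0.0033 0.0936] psi 71.74 tilt 0.01 f [ 1.2  0.2 -0.8] w 0.395 j7 -0.19
rows 1 (total d [ 0.0004  0.0057 -0.001 ] da -0.2 )
[0.069, -0.018, 0.013] 0.005
```

```bash
python3 -m crank '[[-1,[0.06,0.012,0],[0,0,0]],[-1,[0,0,0.1],[0,0,0]],[-1,[0,0,0.1],[0,0,0]],[-1,[0,0,0.1],[0,0,0]],[-1,[0,0,0],[0,0,0]]]'
python3 - <<'E'
from h import *
state()
s=manip.camera("side");state()
cv2.imwrite("pics/s5.png",s)
cv2.imwrite("pics/g5.png",crop(s,290,165,80,75,8))
E
```

```text
clock: 6.0
position: [0.5388, 0.0084, 0.0676]
ee_rot: [0.81, 0.586, -0.002, -0.002]
ft_force: [-10.8, 0.4, 3.0]
grip_width: 0.402
t 6.0 p [0.5388 0.0084 0.0676] psi 71.79 tilt 0.36 f [-10.8   0.4   3. ] w 0.402 j7 -0.17
t 6.05 p [0.5388 0.0084 0.0676] psi 71.78 tilt 0.36 f [-9.6  0.1  1.6] w 0.398 j7 -0.17
```

View pics/g5.png

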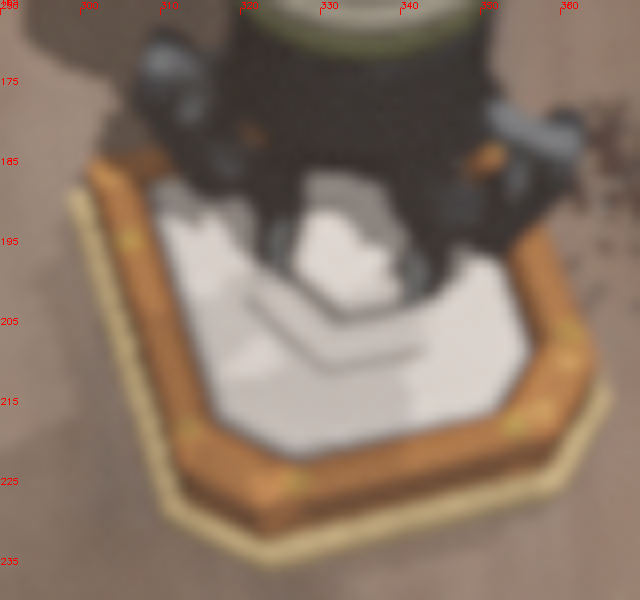

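```bash
python3 -m crank '[[-1,[-0.006,-0.02,0],[0,0,0]],[-1,[0,0,0.04],[0,0,0]],[-1,[0,0,0.04],[0,0,0]],[-1,[0,0,0],[0,0,0]],[-1,[0,0,0],[0,0,0]]]'
python3 -c "
from h import *
state()"
```

```text
clock: 6.55
position: [0.5396, 0.0083, 0.0629]
ee_rot: [0.81, 0.586, -0.0, -0.0]
ft_force: [-6.0, -0.5, 9.5]
grip_width: 0.402
t 6.55 p [0.5396 0.0083 0.0629] psi 71.79 tilt 0.06 f [-6.  -0.5  9.5] w 0.402 j7 -0.17
```

```bash
python3 -m crank '[[0.2,[0,0,0],[0,0,0]],[0.2,[0,0,0],[0,0,0]],[0.2,[0,0,0],[0,0,0]],[0.2,[0,0,-0.3],[0,0,0]],[0.2,[0,0,-0.5],[0,0,0]]]'
python3 -m crank '[[0.2,[0,0,-0.5],[0,0,0]],[0.2,[0.2,0,-0.5],[0,0,0]],[0.2,[0.5,0,0],[0,0,0.1]],[0.2,[0.5,0,0],[0,0,0.1]],[0.2,[0.5,0,0],[0,0,0.1]]]'
python3 - <<'E'
from h import *
state()
t=manip.camera("top");s=manip.camera("side");plan((.5975,.2597,.2),127.7,5)
cv2.imwrite("pics/s6.png",s);cv2.imwrite("pics/t6.png",t)
o=np.zeros((500,800,3),np.uint8); o[:400,:400]=crop(t,290,175,80,80,5); o[:480,400:800]=crop(s,290,160,80,96,5); cv2.imwrite("pics/g6.png",o)
E
```

```text
clock: 7.05
position: [0.5385, 0.0086, 0.1254]
ee_rot: [0.81, 0.587, -0.002, -0.001]
ft_force: [0.7, 1.1, 0.7]
grip_width: 0.602
clock: 7.55
position: [0.5917, 0.1364, 0.2071]
ee_rot: [0.874, 0.486, 0.001, -0.0]
ft_force: [-0.5, -0.1, -0.5]
grip_width: 0.603
t 7.55 p [0.5917 0.1364 0.2071] psi 58.16 tilt 0.11 f [-0.5 -0.1 -0.5] w 0.603 j7 -0.66
t 7.65 p [0.5919 0.1413 0.2056] psi 58.62 tilt 0.06 f [-0.7  0.4 -0.7] w 0.598 j7 -0.66
rows 9 (total d [ 0.0056  0.1184 -0.0056] da 69.1 )
[0.144, -0.079, 0.008] -0.171
[0.154, -0.059, 0.008] -0.171
[0.16, -0.038, 0.008] -0.171
[0.164, -0.016, 0.008] -0.171
[0.165, 0.006, 0.008] -0.171
[0.162, 0.028, 0.008] -0.171
[0.157, 0.049, 0.008] -0.171
[0.149, 0.07, 0.008] -0.171
[0.139, 0.089, 0.008] -0.171
```

View pics/g6.png

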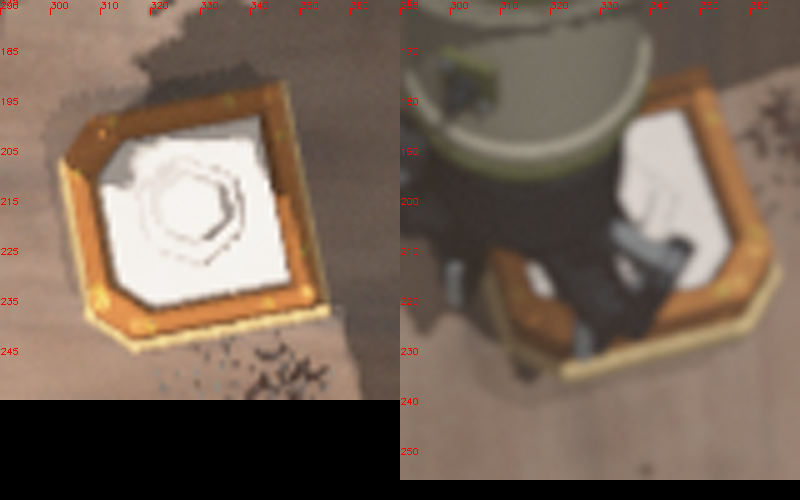

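```bash
python3 -m crank '[[0.2,[0.144,-0.08,0],[0,0,-0.171]],[0.2,[0.154,-0.06,0],[0,0,-0.171]],[0.2,[0.16,-0.04,0],[0,0,-0.171]],[0.2,[0.164,-0.016,0],[0,0,-0.171]],[0.2,[0.165,0.006,0],[0,0,-0.171]]]'
python3 -m crank '[[0.2,[0.162,0.028,0.01],[0,0,-0.171]],[0.2,[0.157,0.049,0.01],[0,0,-0.171]],[0.2,[0.149,0.07,0.01],[0,0,-0.171]],[0.2,[0.139,0.089,0.01],[0,0,-0.171]],[0.2,[0,0,0],[0,0,0]]]'
python3 - <<'E'
from h import *
t=manip.camera("top");s=manip.camera("side");plan((.5975,.2597,.12),127.7,2)
cv2.imwrite("pics/s7.png",s);cv2.imwrite("pics/t7.png",t)
o=np.zeros((500,800,3),np.uint8); o[:400,:400]=crop(t,290,175,80,80,5); o[:480,400:800]=crop(s,290,160,80,96,5); cv2.imwrite("pics/g7.png",o)
E
```

```text
clock: 8.15
position: [0.5944, 0.2006, 0.2065]
ee_rot: [0.662, 0.75, 0.0, 0.0]
ft_force: [0.3, -0.3, 0.7]
grip_width: 0.6
clock: 8.65
position: [0.5965, 0.2548, 0.2029]
ee_rot: [0.44, 0.898, 0.0, -0.0]
ft_force: [-0.3, -0.4, 0.0]
grip_width: 0.601
t 8.75 p [0.597  0.2522 0.2032] psi 127.34 tilt 0.02 f [0.4 0.7 0.1] w 0.597 j7 0.31
rows 2 (total d [ 0.0005  0.0075 -0.0832] da 0.4 )
[0.035, 0.031, 0.52] -0.004
[0.035, 0.031, 0.52] -0.004
```

View pics/g7.png

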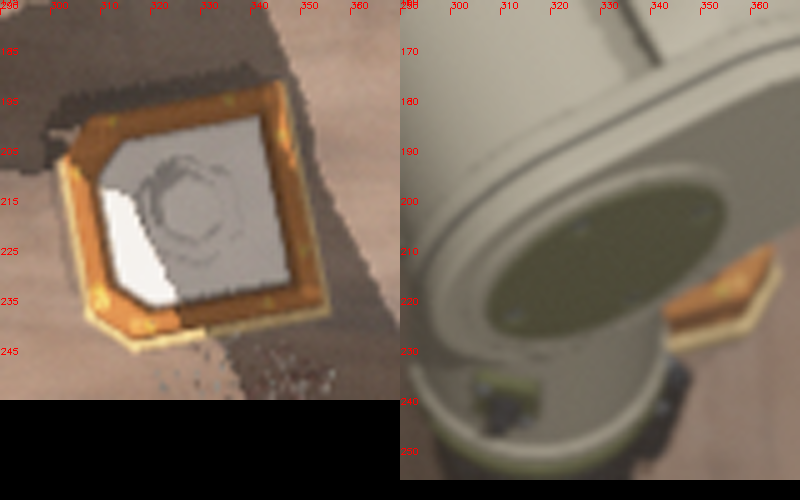

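```bash
python3 -m crank '[[0.2,[0.07,0.06,0.2],[0,0,-0.008]],[0.2,[0,0,0.4],[0,0,0]],[0.2,[0,0,0.3],[0,0,0]],[0.2,[0,0,0],[0,0,0]],[0.2,[0,0,0],[0,0,0]]]'
python3 - <<'E'
from h import *
state()
t=manip.camera("top");s=manip.camera("side");plan((.5975,.2597,.062),127.7,2)
cv2.imwrite("pics/s8.png",s);cv2.imwrite("pics/t8.png",t)
o=np.zeros((500,800,3),np.uint8); o[:400,:400]=crop(t,210,160,80,80,5); o[:480,400:800]=crop(s,280,240,80,96,5); cv2.imwrite("pics/g8.png",o)
E
```

```text
clock: 9.25
position: [0.5973, 0.2598, 0.1312]
ee_rot: [0.44, 0.898, -0.0, -0.0]
ft_force: [-0.0, -1.3, 0.4]
grip_width: 0.601
t 9.25 p [0.5973 0.2598 0.1312] psi 127.84 tilt 0.05 f [-0.  -1.3  0.4] w 0.601 j7 0.33
t 9.35 p [0.5982 0.2603 0.1328] psi 127.87 tilt 0.12 f [-0.6 -0.7  0.7] w 0.596 j7 0.33
rows 2 (total d [-0.0007 -0.0006 -0.0708] da -0.2 )
[-0.001, -0.006, 0.443] 0.002
[-0.001, -0.006, 0.443] 0.002
```

View pics/g8.png

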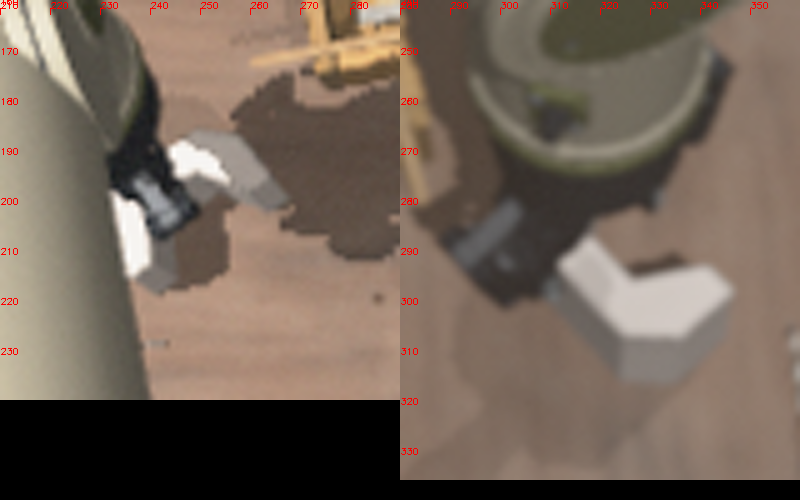

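```bash
python3 -m crank '[[0.2,[0,-0.01,0.25],[0,0,0]],[0.2,[0,0,0.35],[0,0,0]],[0.2,[0,0,0.28],[0,0,0]],[0.2,[0,0,0],[0,0,0]],[-1,[0,0,0],[0,0,0]]]' 60
python3 -c "
from h import *
state()"
```

```text
clock: 9.85
position: [0.5975, 0.2599, 0.0625]
ee_rot: [0.439, 0.898, 0.001, 0.0]
ft_force: [0.2, -0.5, 0.8]
grip_width: 0.442
t 9.85 p [0.5975 0.2599 0.0625] psi 127.91 tilt 0.09 f [ 0.2 -0.5  0.8] w 0.442 j7 0.36
```

```bash
python3 -m crank '[[-1,[0,0,0],[0,0,0]],[-1,[0,0,0],[0,0,0]],[-1,[0,0,0],[0,0,0]],[-1,[0,0,-0.2],[0,0,0]],[-1,[0,0,-0.4],[0,0,0]]]' 60
python3 -m crank '[[-1,[0,0,-0.5],[0,0,0]],[-1,[0,0,-0.5],[0,0,0]],[-1,[0,0,-0.3],[0,0,0]],[-1,[0,0,0],[0,0,0]],[-1,[0,0,0],[0,0,0]]]' 60
python3 - <<'E'
from h import *
plan((.5317,.0482,.21),191.3,8)
s=manip.camera("side")
cv2.imwrite("pics/s9.png",s)
cv2.imwrite("pics/g9.png",crop(s,270,220,100,110,5))
E
```

```text
clock: 10.35
position: [0.5953, 0.2592, 0.1084]
ee_rot: [0.439, 0.899, -0.002, -0.001]
ft_force: [-0.2, -0.5, -2.5]
grip_width: 0.223
clock: 10.85
position: [0.5966, 0.2597, 0.2136]
ee_rot: [0.439, 0.899, 0.0, 0.0]
ft_force: [-0.1, 0.6, -3.2]
grip_width: 0.223
t 10.85 p [0.5966 0.2597 0.2136] psi 127.92 tilt 0.05 f [-0.1  0.6 -3.2] w 0.223 j7 0.31
rows 8 (total d [-0.0649 -0.2115 -0.0036] da 63.4 )
[-0.198, -0.283, 0.006] -0.176
[-0.157, -0.308, 0.006] -0.176
[-0.114, -0.327, 0.006] -0.176
[-0.067, -0.339, 0.006] -0.176
[-0.02, -0.345, 0.006] -0.176
[0.028, -0.345, 0.006] -0.176
[0.075, -0.338, 0.006] -0.176
[0.121, -0.324, 0.006] -0.176
```

View pics/g9.png

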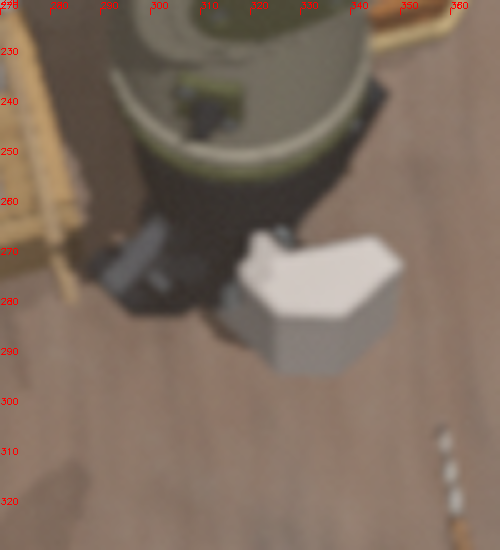

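```bash
python3 -m crank '[[-1,[-0.2,-0.283,0],[0,0,-0.176]],[-1,[-0.157,-0.308,0],[0,0,-0.176]],[-1,[-0.114,-0.327,0],[0,0,-0.176]],[-1,[-0.067,-0.34,0],[0,0,-0.176]],[-1,[-0.02,-0.345,0],[0,0,-0.176]]]'
python3 -m crank '[[-1,[0.028,-0.345,0],[0,0,-0.176]],[-1,[0.075,-0.338,0],[0,0,-0.176]],[-1,[0.12,-0.324,0],[0,0,-0.176]],[-1,[0,0,0],[0,0,0]],[-1,[0,0,0],[0,0,0]]]'
python3 - <<'E'
from h import *
plan((.5317,.0482,.21),191.3,1)
t=manip.camera("top");s=manip.camera("side");plan((.5317,.0482,.12),191.3,1)
cv2.imwrite("pics/s10.png",s);cv2.imwrite("pics/t10.png",t)
o=np.zeros((500,800,3),np.uint8); o[:500,:400]=crop(t,280,160,80,100,5); o[:500,400:800]=crop(s,280,140,80,100,5); cv2.imwrite("pics/g10.png",o)
E
```

```text
clock: 11.4
position: [0.5548, 0.1261, 0.2113]
ee_rot: [0.106, 0.994, -0.001, -0.001]
ft_force: [-0.1, -0.4, -1.9]
grip_width: 0.226
clock: 11.9
position: [0.5311, 0.0475, 0.2119]
ee_rot: [-0.097, 0.995, 0.0, -0.001]
ft_force: [0.2, 1.0, -3.3]
grip_width: 0.226
t 11.9 p [0.5311 0.0475 0.2119] psi -168.85 tilt 0.11 f [ 0.2  1.  -3.3] w 0.226 j7 1.65
rows 1 (total d [ 0.0006  0.0007 -0.0019] da 0.2 )
[-0.009, 0.007, 0.024] -0.003
t 12.0 p [0.5314 0.0489 0.2122] psi -168.73 tilt 0.08 f [ 0.5  0.1 -2.5] w 0.225 j7 1.65
rows 2 (total d [ 0.0003 -0.0007 -0.0922] da 0.0 )
[-0.001, -0.005, 0.576] -0.0
[-0.001, -0.005, 0.576] -0.0
```

View pics/g10.png

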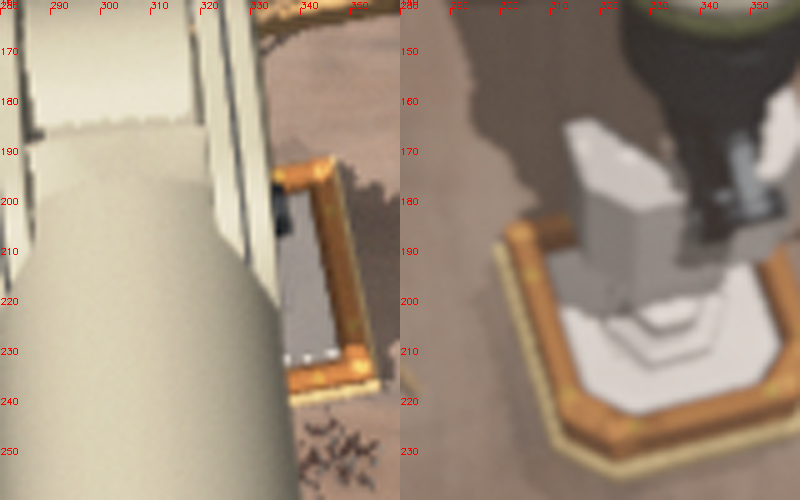

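```bash
python3 - <<'E'
from h import *
t=cv2.imread("pics/t6.png");s=cv2.imread("pics/s10.png")
cv2.imwrite("pics/a.png",crop(t,303,190,50,55,11)); cv2.imwrite("pics/b.png",crop(s,300,180,62,58,11))
E
```

```text
(no output)
```

View pics/a.png

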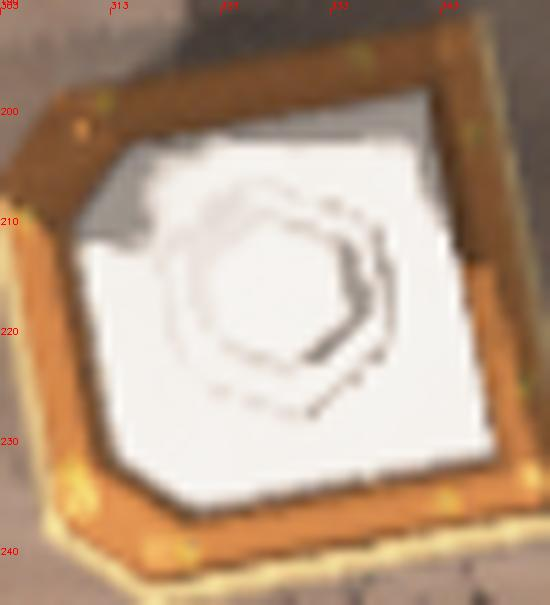

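View pics/b.png

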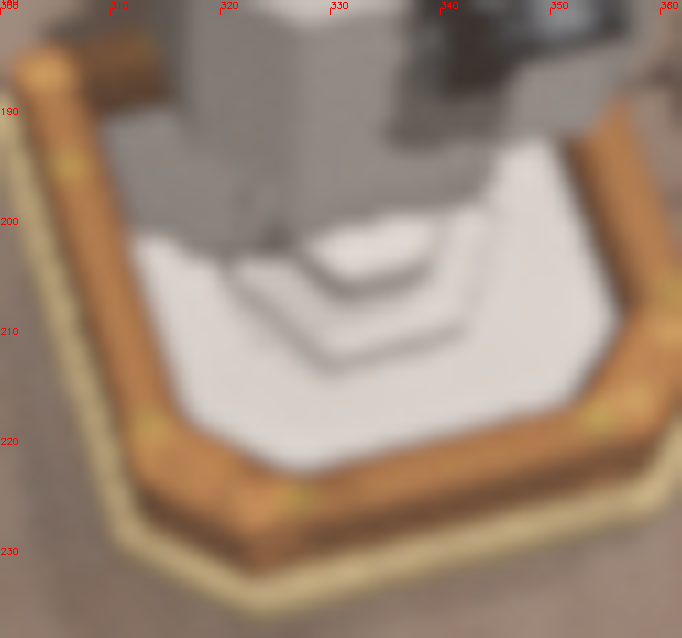

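```bash
python3 - <<'E'
from h import *
M=np.array([(50.5,-50.5),(-50.5,-50.5),(-50.5,32.5),(-32.5,50.5),(32.5,50.5),(50.5,32.5)])/1e3
uv=[(341.6,197.9),(347.7,230.9),(320.4,236.1),(312.7,230.9),(309.4,210.9),(315.3,202.7)]
fitc(M,plane("top",uv,.026)[:,:2])
# side: scale 11 origin 300,180
px=np.array([(185,412),(300,470),(570,405),(615,325)]); uv=(px+.5)/11-.5+[300,180]
fitc(M[[5,4,3,2]],plane("side",uv,.026)[:,:2])
# boss hexagon (z=.034) side: left-lower (222,262)?,(330,372),(462,330)
# stud top z .050 top view pixels
px=np.array([(345,245),(357,287),(310,358)])
E
```

```text
xy [0.5393 0.0067] yaw 11.01 res mm [[-1.0, 0.0], [-0.5, -0.3], [0.3, 0.3], [-0.6, -1.8], [3.0, -0.6], [-1.1, 2.4]]
xy [0.5385 0.0079] yaw 9.45 res mm [[-1.7, 1.2], [2.4, -0.7], [0.8, 0.3], [-1.5, -0.7]]
```

```bash
python3 -m crank '[[-1,[0,-0.01,0.2],[0,0,0]],[-1,[0,0,0.4],[0,0,0]],[-1,[0,0,0.4],[0,0,0]],[-1,[0,0,0.2],[0,0,0]],[-1,[0,0,0],[0,0,0]]]'
python3 - <<'E'
from h import *
state()
manip.camera("top");s=manip.camera("side");plan((.5316,.0473,.115),191.1,1)
cv2.imwrite("pics/s11.png",s)
cv2.imwrite("pics/g11.png",crop(s,295,165,75,75,8))
E
```

```text
clock: 12.5
position: [0.5302, 0.048, 0.1142]
ee_rot: [-0.099, 0.995, -0.0, -0.003]
ft_force: [-0.4, 0.2, -3.2]
grip_width: 0.22
t 12.5 p [0.5302 0.048  0.1142] psi -168.67 tilt 0.3 f [-0.4  0.2 -3.2] w 0.22 j7 1.69
t 12.6 p [0.5322 0.0479 0.1172] psi -168.68 tilt 0.02 f [ 0.5  0.2 -2.7] w 0.223 j7 1.69
rows 1 (total d [-0.0006 -0.0006 -0.0022] da -0.2 )
[0.008, -0.006, 0.027] 0.005
```

View pics/g11.png

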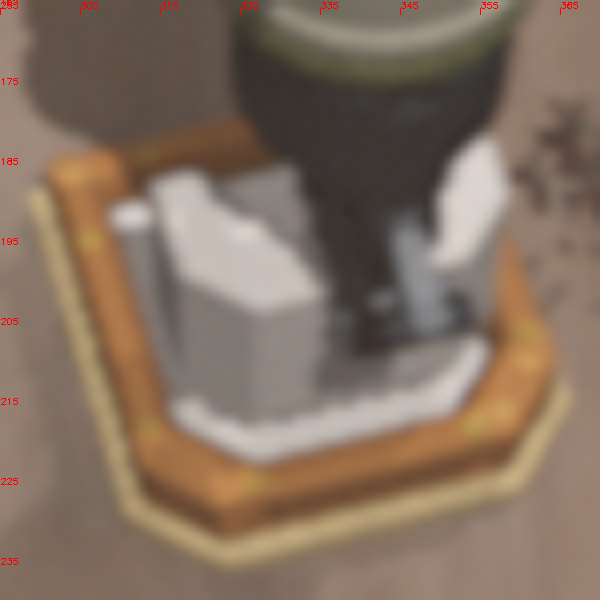

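```bash
python3 - <<'E'
from h import *
M=np.array([(50,-39.5),(50,-8),(32,10),(-50,-8)])/1e3
px=np.array([(151,185),(185,278),(258,310),(510,195)]); uv=(px+.5)/8-.5+[295,165]
for z in(.1297,.127): 
  t,a=fitc(M,plane("side",uv,z)[:,:2])
E
```

```text
xy [0.5318 0.0525] yaw 11.44 res mm [[-0.3, 0.2], [1.0, -0.9], [-0.2, 1.1], [-0.6, -0.4]]
xy [0.5317 0.051 ] yaw 11.44 res mm [[-0.4, 0.2], [0.9, -0.9], [-0.2, 1.0], [-0.4, -0.4]]
```

```bash
python3 -m crank '[[-1,[0.006,0.012,0.06],[0,0,0]],[-1,[0,0,0.08],[0,0,0]],[-1,[0,0,0.08],[0,0,0]],[-1,[0,0,0.04],[0,0,0]],[-1,[0,0,0],[0,0,0]]]'
python3 - <<'E'
from h import *
manip.camera("top");s=manip.camera("side");plan((.5312,.0488,.0885),191.1,1)
cv2.imwrite("pics/s12.png",s)
cv2.imwrite("pics/g12.png",crop(s,295,165,75,75,8))
E
```

```text
clock: 13.1
position: [0.5309, 0.048, 0.0956]
ee_rot: [-0.098, 0.995, -0.0, -0.0]
ft_force: [-0.0, 0.3, -2.9]
grip_width: 0.224
t 13.2 p [0.5313 0.048  0.0962] psi -168.72 tilt 0.0 f [-0.1  0.6 -3.2] w 0.223 j7 1.7
rows 1 (total d [-0.0001  0.0008 -0.0077] da -0.2 )
[-0.0, 0.01, 0.096] 0.004
```

View pics/g12.png

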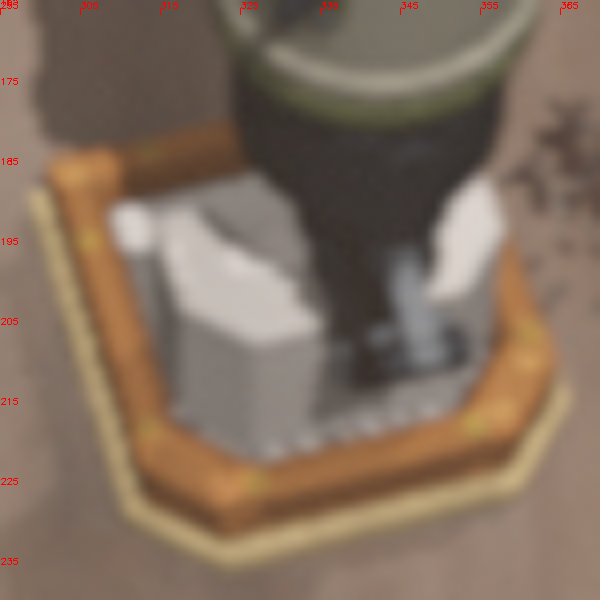

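```bash
python3 -m crank '[[-1,[0,0.005,0.04],[0,0,0]],[-1,[0,0,0.04],[0,0,0]],[-1,[0,0,0.025],[0,0,0]],[-1,[0,0,0],[0,0,0]],[-1,[0,0,0],[0,0,0]]]'
python3 -c "
from h import *
state()"
```

```text
clock: 13.7
position: [0.5314, 0.0485, 0.0892]
ee_rot: [-0.098, 0.995, 0.0, 0.0]
ft_force: [-7.7, -1.3, 16.8]
grip_width: 0.229
t 13.7 p [0.5314 0.0485 0.0892] psi -168.73 tilt 0.05 f [-7.7 -1.3 16.8] w 0.229 j7 1.7
```

```bash
python3 -m crank '[[0.1,[0,0,0],[0,0,0]],[0.1,[0,0,0],[0,0,0]],[0.1,[0,0,0],[0,0,0]],[0.1,[0,0,-0.2],[0,0,0]],[0.1,[0,0,-0.4],[0,0,0]]]'
python3 -m crank '[[0.1,[0,0,-0.5],[0,0,0]],[0.1,[0,0,-0.6],[0,0,0]],[0.1,[0,0,-0.3],[0,0,0.1]],[0.1,[0,0,0],[0,0,0.15]],[0.1,[0,0,0],[0,0,0.15]]]'
python3 - <<'E'
from h import *
manip.camera("side");plan((.5859,-.2958,.2),91.7,10)
s=manip.camera("side")
cv2.imwrite("pics/s13.png",s)
cv2.imwrite("pics/g13.png",crop(s,285,150,90,90,6))
E
```

```text
clock: 14.2
position: [0.5297, 0.0482, 0.1342]
ee_rot: [-0.098, 0.995, -0.0, -0.002]
ft_force: [-0.1, -1.1, -0.6]
grip_width: 0.551
clock: 14.7
position: [0.5317, 0.0485, 0.2487]
ee_rot: [0.061, 0.998, 0.0, 0.001]
ft_force: [0.2, -0.0, -0.0]
grip_width: 0.548
t 14.75 p [0.5314 0.0485 0.2481] psi 172.6 tilt 0.05 f [-0.1  0.3  0.4] w 0.552 j7 1.31
rows 10 (total d [ 0.0545 -0.3443 -0.0481] da -80.9 )
[-0.123, -0.418, 0.06] 0.18
[-0.181, -0.397, 0.06] 0.18
[-0.235, -0.367, 0.06] 0.18
[-0.284, -0.33, 0.06] 0.18
[-0.328, -0.287, 0.06] 0.18
[-0.365, -0.238, 0.06] 0.18
[-0.395, -0.185, 0.06] 0.18
[-0.417, -0.127, 0.06] 0.18
[-0.43, -0.067, 0.06] 0.18
[-0.436, -0.006, 0.06] 0.18
```

View pics/g13.png

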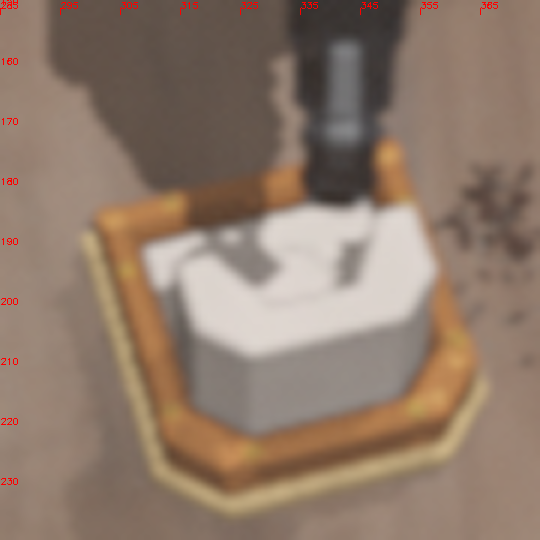

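```bash
python3 -m crank '[[0.1,[-0.123,-0.418,0.06],[0,0,0.18]],[0.1,[-0.18,-0.397,0.06],[0,0,0.18]],[0.1,[-0.235,-0.367,0.06],[0,0,0.18]],[0.1,[-0.284,-0.33,0.06],[0,0,0.18]],[0.1,[-0.328,-0.287,0.06],[0,0,0.18]]]'
python3 -m crank '[[0.1,[-0.365,-0.238,0.06],[0,0,0.18]],[0.1,[-0.395,-0.185,0.06],[0,0,0.18]],[0.1,[-0.417,-0.127,0.06],[0,0,0.18]],[0.1,[-0.43,-0.067,0.06],[0,0,0.18]],[0.1,[-0.436,-0.006,0.06],[0,0,0.18]]]'
python3 - <<'E'
from h import *
t=manip.camera("top");s=manip.camera("side");manip.camera("top");plan((.5859,-.2958,.13),91.7,2)
cv2.imwrite("pics/s14.png",s);cv2.imwrite("pics/t14.png",t)
o=np.zeros((500,800,3),np.uint8); o[:500,:400]=crop(t,290,170,80,100,5); o[:500,400:800]=crop(s,285,140,80,100,5); cv2.imwrite("pics/g14.png",o)
E
```

```text
clock: 15.3
position: [0.5605, -0.1247, 0.2234]
ee_rot: [0.401, 0.916, -0.0, -0.0]
ft_force: [0.1, 0.2, -0.1]
grip_width: 0.546
clock: 15.8
position: [0.5898, -0.2964, 0.1991]
ee_rot: [0.693, 0.721, -0.0, -0.0]
ft_force: [0.6, -0.9, -0.3]
grip_width: 0.548
t 15.95 p [ 0.5885 -0.2978  0.1986] psi 92.24 tilt 0.15 f [-0.  -0.4  0.2] w 0.547 j7 0.69
rows 2 (total d [-0.0026  0.002  -0.0686] da -0.5 )
[0.013, -0.016, 0.429] 0.006
[0.013, -0.016, 0.429] 0.006
```

View pics/g14.png

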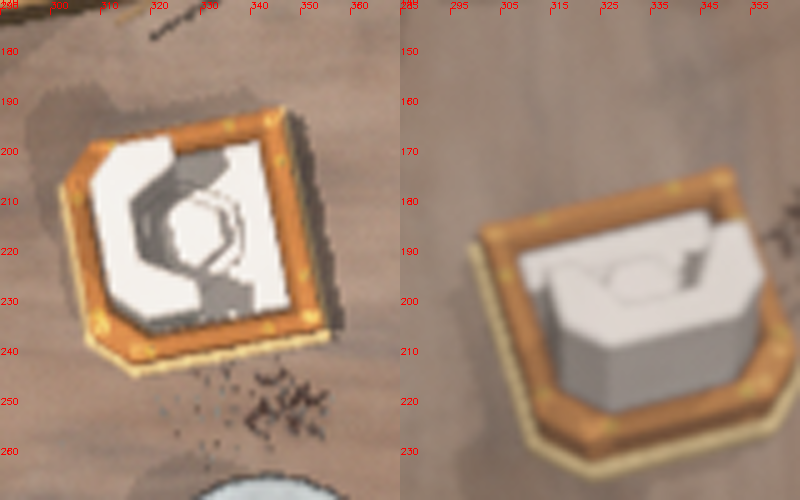

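```bash
python3 -m crank '[[0.1,[0.025,-0.032,0.3],[0,0,0.012]],[0.1,[0,0,0.4],[0,0,0]],[0.1,[0,0,0.15],[0,0,0]],[0.1,[0,0,0],[0,0,0]],[0.1,[0,0,0],[0,0,0]]]'
python3 - <<'E'
from h import *
t=cv2.imread("pics/t14.png");s=cv2.imread("pics/s14.png")
cv2.imwrite("pics/a.png",np.hstack([crop(t,303,190,50,55,8),crop(s,305,178,48,55,8)]))
plan((.5859,-.2958,.062),91.7,2)
t=manip.camera("top");s=manip.camera("side");
o=np.zeros((500,800,3),np.uint8); o[:400,:400]=crop(t,395,165,80,80,5); o[:400,400:800]=crop(s,275,60,80,80,5); cv2.imwrite("pics/g15.png",o)
E
```

```text
clock: 16.45
position: [0.5876, -0.2932, 0.1329]
ee_rot: [0.696, 0.718, 0.0, 0.0]
ft_force: [0.7, -0.2, 1.5]
grip_width: 0.548
t 16.45 p [ 0.5876 -0.2932  0.1329] psi 91.85 tilt 0.05 f [ 0.7 -0.2  1.5] w 0.548 j7 0.71
rows 2 (total d [-0.0017 -0.0026 -0.0709] da -0.1 )
[-0.016, -0.011, 0.443] 0.002
[-0.016, -0.011, 0.443] 0.002
```

View pics/a.png

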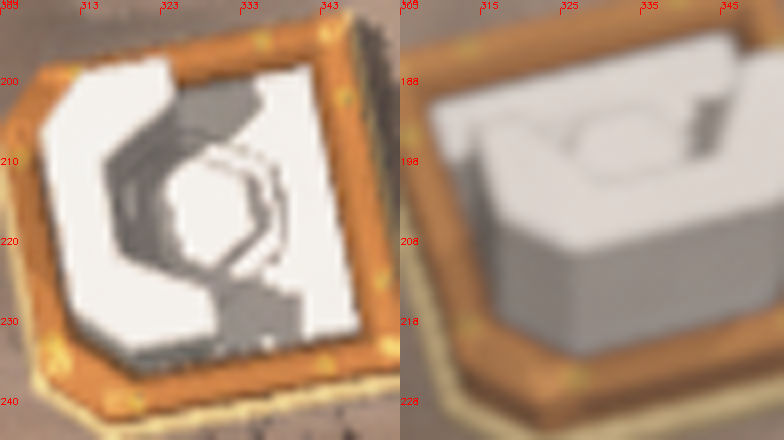

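View pics/g15.png

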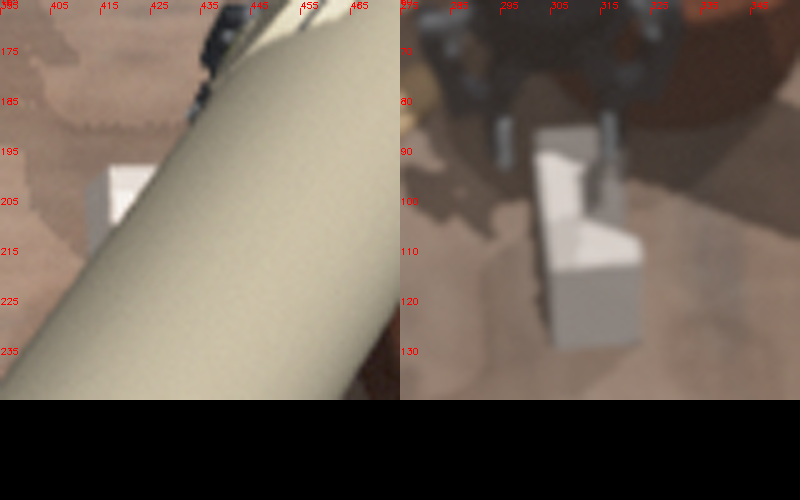

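```bash
python3 -m crank '[[0.1,[-0.025,-0.02,0.3],[0,0,0]],[0.1,[0,0,0.35],[0,0,0]],[0.1,[0,0,0.23],[0,0,0]],[0.1,[0,0,0],[0,0,0]],[-1,[0,0,0],[0,0,0]]]' 60
python3 -c "
from h import *
state()"
python3 -m crank '[[-1,[0,0,0],[0,0,0]],[-1,[0,0,0],[0,0,0]],[-1,[0,0,0],[0,0,0]],[-1,[0,0,-0.2],[0,0,0]],[-1,[0,0,-0.4],[0,0,0]]]' 60
python3 -m crank '[[-1,[0,0,-0.5],[0,0,0]],[-1,[0,0,-0.5],[0,0,0]],[-1,[0,0,-0.3],[0,0,0]],[-1,[0,0,0],[0,0,0]],[-1,[0,0,0],[0,0,0]]]' 60
python3 - <<'E'
from h import *
cs=[]
M=CUT
px=np.array([(170,58),(75,72),(40,130),(75,315),(130,348),(217,335),(217,288),(120,250),(105,162),(177,98)]); uv=(px+.5)/8-.5+[303,190]
M=np.array([(50,-39.5),(50,-8),(32,10),(-32,10),(-50,-8),(-50,-39.5),(-34.35,-39.5),(-17.32,-10),(17.32,-10),(34.35,-39.5)])/1e3
fitc(M,plane("top",uv,.101)[:,:2])
E
```

```text
clock: 17.05
position: [0.5859, -0.2957, 0.0624]
ee_rot: [0.696, 0.718, 0.0, 0.0]
ft_force: [-0.5, -0.5, 0.3]
grip_width: 0.398
t 17.05 p [ 0.5859 -0.2957  0.0624] psi 91.75 tilt 0.05 f [-0.5 -0.5  0.3] w 0.398 j7 0.74
clock: 17.55
position: [0.5841, -0.2944, 0.1084]
ee_rot: [0.696, 0.718, -0.001, -0.002]
ft_force: [0.8, -0.5, -3.5]
grip_width: 0.227
clock: 18.05
position: [0.5853, -0.2952, 0.2134]
ee_rot: [0.696, 0.718, 0.0, -0.0]
ft_force: [0.4, -0.9, -4.6]
grip_width: 0.224
xy [0.5313 0.0485] yaw 11.57 res mm [[0.7, 0.7], [-0.1, -1.9], [-0.4, 0.2], [2.2, 1.0], [-0.5, -0.8], [0.8, -1.4], [-0.3, 1.5], [-2.5, -0.3], [0.3, 0.8], [-0.3, 0.3]]
```

```bash
python3 -c "
from h import *
plan((.5474,-.0319,.21),11.4,10)"
```

```text
t 18.05 p [ 0.5853 -0.2952  0.2134] psi 91.75 tilt 0.03 f [ 0.4 -0.9 -4.6] w 0.224 j7 0.68
rows 10 (total d [-0.0379  0.2633 -0.0034] da -80.3 )
[0.33, -0.037, 0.004] 0.179
[0.322, -0.083, 0.004] 0.179
[0.307, -0.127, 0.004] 0.179
[0.286, -0.169, 0.004] 0.179
[0.26, -0.207, 0.004] 0.179
[0.228, -0.242, 0.004] 0.179
[0.192, -0.271, 0.004] 0.179
[0.153, -0.295, 0.004] 0.179
[0.11, -0.314, 0.004] 0.179
[0.065, -0.326, 0.004] 0.179
```

```bash
python3 -m crank '[[-1,[0.33,-0.037,0],[0,0,0.179]],[-1,[0.322,-0.083,0],[0,0,0.179]],[-1,[0.307,-0.127,0],[0,0,0.179]],[-1,[0.286,-0.169,0],[0,0,0.179]],[-1,[0.26,-0.207,0],[0,0,0.179]]]'
python3 -m crank '[[-1,[0.228,-0.242,0],[0,0,0.179]],[-1,[0.192,-0.271,0],[0,0,0.179]],[-1,[0.153,-0.295,0],[0,0,0.179]],[-1,[0.11,-0.314,0],[0,0,0.179]],[-1,[0.065,-0.326,0],[0,0,0.179]]]'
python3 -m crank '[[-1,[0,0,0],[0,0,0]],[-1,[0,0,0],[0,0,0]],[-1,[0,0,0],[0,0,0]],[-1,[0,0,0],[0,0,0]],[-1,[0,0,0],[0,0,0]]]'
python3 - <<'E'
from h import *
plan((.5474,-.0319,.15),11.4,2)
t=manip.camera("top");s=manip.camera("side");state()
cv2.imwrite("pics/s16.png",s);cv2.imwrite("pics/t16.png",t)
o=np.zeros((500,800,3),np.uint8); o[:500,:400]=crop(t,290,170,80,100,5); o[:500,400:800]=crop(s,285,130,80,100,5); cv2.imwrite("pics/g16.png",o)
E
```

```text
clock: 18.55
position: [0.5655, -0.1623, 0.2115]
ee_rot: [0.902, 0.432, -0.001, -0.001]
ft_force: [0.6, 0.6, -3.6]
grip_width: 0.223
clock: 19.05
position: [0.5468, -0.0309, 0.2118]
ee_rot: [0.996, 0.095, -0.001, 0.0]
ft_force: [-0.2, 0.1, -3.0]
grip_width: 0.226
clock: 19.55
position: [0.548, -0.0331, 0.2132]
ee_rot: [0.995, 0.097, -0.0, 0.0]
ft_force: [-0.4, -0.5, -3.0]
grip_width: 0.222
t 19.55 p [ 0.548  -0.0331  0.2132] psi 11.13 tilt 0.01 f [-0.4 -0.5 -3. ] w 0.222 j7 -1.14
rows 2 (total d [-0.0006  0.0012 -0.0632] da 0.3 )
[-0.002, -0.008, 0.395] -0.003
[-0.002, -0.008, 0.395] -0.003
t 19.65 p [ 0.5481 -0.0328  0.2133] psi 11.15 tilt 0.0 f [-0.3  0.8 -2.8] w 0.227 j7 -1.14
```

View pics/g16.png

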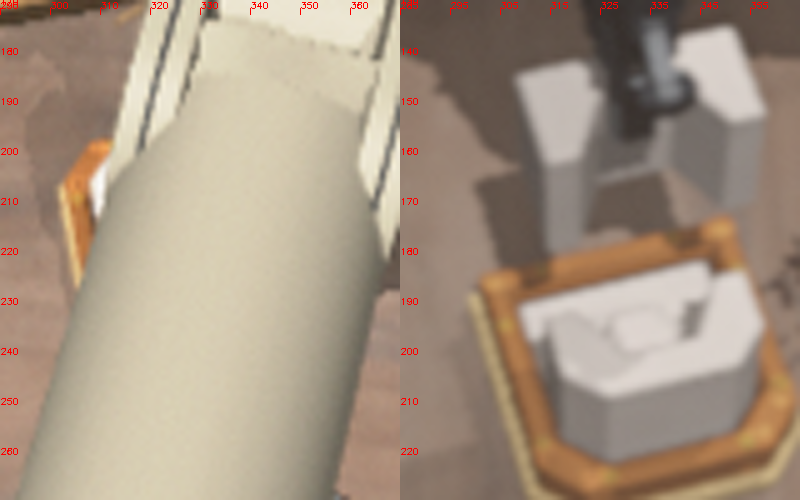

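```bash
python3 - <<'E'
from h import *
px=np.array([(117,75),(141,165),(177,160),(325,122),(365,112),(335,27)]); uv=(px+.5)/5-.5+[285,130]
M=np.array([(50,-10),(50,39.5),(34.35,39.5),(-34.35,39.5),(-50,39.5),(-50,-10)])/1e3
fitc(M,plane("side",uv,.2263)[:,:2])
# reference: half_cut seated seen by side, z .101 (s14, scale8 origin 305,178)
px=np.array([(72,125),(102,215),(175,252)]);uv=(px+.5)/8-.5+[305,178]
fitc(np.array([(50,-39.5),(50,-8),(32,10)])/1e3,plane("side",uv,.101)[:,:2])
E
```

```text
xy [ 0.5459 -0.0301] yaw 10.66 res mm [[1.0, -0.1], [-1.0, -0.1], [-0.6, -1.6], [-2.0, 0.4], [0.7, 1.5], [1.9, -0.0]]
xy [0.5321 0.0511] yaw 11.0 res mm [[-0.2, 0.2], [0.4, -0.2], [-0.3, -0.0]]
```

```bash
python3 -m crank '[[-1,[0,-0.008,0.2],[0,0,-0.004]],[-1,[0,0,0.4],[0,0,0]],[-1,[0,0,0.4],[0,0,0]],[-1,[0,0,0.29],[0,0,0]],[-1,[0,0,0],[0,0,0]]]'
python3 - <<'E'
from h import *
s=manip.camera("side");s=manip.camera("side");state()
cv2.imwrite("pics/s17.png",s);cv2.imwrite("pics/g17.png",crop(s,290,155,80,75,8))
E
```

```text
clock: 20.15
position: [0.5456, -0.0315, 0.1065]
ee_rot: [0.995, 0.099, -0.003, 0.0]
ft_force: [0.2, 0.6, -3.4]
grip_width: 0.228
t 20.25 p [ 0.5478 -0.0319  0.1101] psi 11.35 tilt 0.06 f [ 0.5 -0.5 -2.8] w 0.227 j7 -1.04
```

View pics/g17.png

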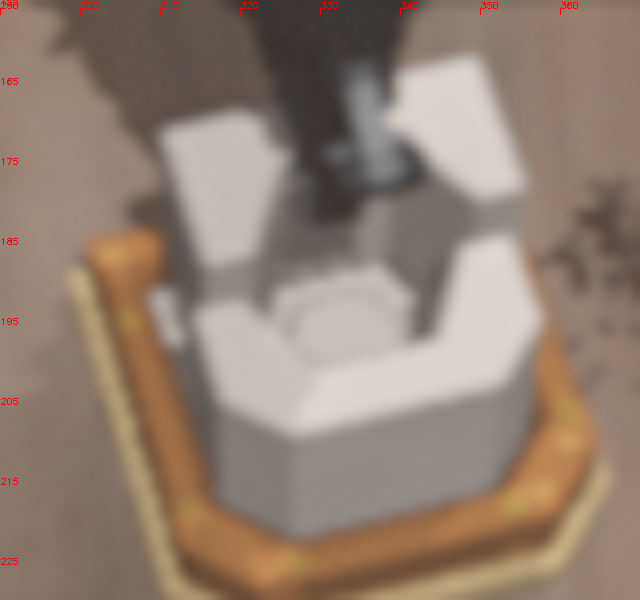

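```bash
python3 - <<'E'
from h import *
f=lambda p:(np.array(p,float)+.5)/8-.5+[290,155]
M=np.array([(50,-10),(50,39.5),(-50,39.5),(-50,-10)])/1e3
fitc(M,plane("side",f([(160,133),(208,272),(527,190),(483,55)]),.1227)[:,:2])
M=np.array([(50,-39.5),(50,-8),(32,10),(-50,-8),(-50,-39.5)])/1e3
fitc(M,plane("side",f([(194,312),(220,403),(297,437),(543,318),(514,240)]),.101)[:,:2])
E
```

```text
xy [ 0.5433 -0.0274] yaw 11.61 res mm [[-0.5, 0.3], [0.4, -0.7], [-1.0, -0.1], [1.1, 0.5]]
xy [0.532 0.052] yaw 11.09 res mm [[0.3, 0.1], [-0.3, -0.5], [0.2, 0.5], [-0.3, 1.5], [0.2, -1.7]]
```

```bash
python3 -m crank '[[-1,[0.037,0.006,0],[0,0,0]],[-1,[0,0,0.06],[0,0,0]],[-1,[0,0,0.06],[0,0,0]],[-1,[0,0,0.04],[0,0,0]],[-1,[0,0,0],[0,0,0]]]'
python3 - <<'E'
from h import *
s=manip.camera("side");s=manip.camera("side");state()
cv2.imwrite("pics/s18.png",s);cv2.imwrite("pics/g18.png",crop(s,290,155,80,75,8))
E
```

```text
clock: 20.75
position: [0.5506, -0.0313, 0.0969]
ee_rot: [0.995, 0.099, -0.0, -0.0]
ft_force: [-0.3, 0.3, -3.4]
grip_width: 0.226
t 20.85 p [ 0.5509 -0.0314  0.0974] psi 11.37 tilt 0.01 f [ 0.3  0.2 -2.9] w 0.23 j7 -1.03
```

View pics/g18.png

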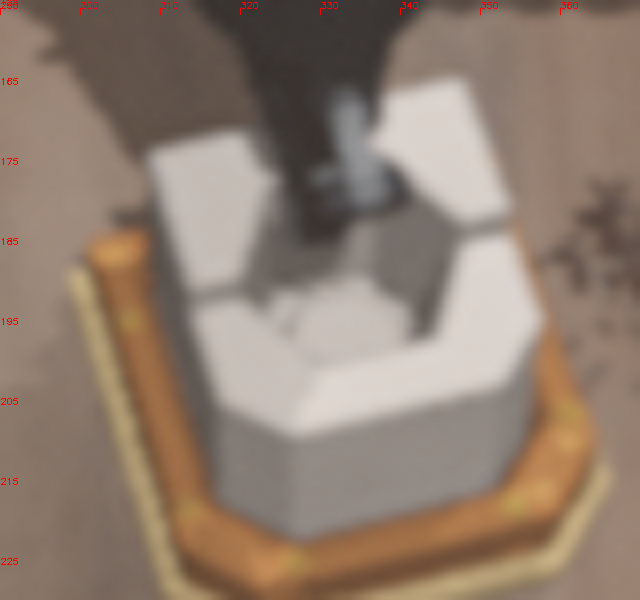

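```bash
python3 -m crank '[[-1,[0,0,0.04],[0,0,0]],[-1,[0,0,0.04],[0,0,0]],[-1,[0,0,0.035],[0,0,0]],[-1,[0,0,0],[0,0,0]],[-1,[0,0,0],[0,0,0]]]'
python3 - <<'E'
from h import *
s=manip.camera("side");s=manip.camera("side");state()
cv2.imwrite("pics/s19.png",s);cv2.imwrite("pics/g19.png",crop(s,290,155,80,75,8))
E
```

```text
clock: 21.35
position: [0.551, -0.0315, 0.089]
ee_rot: [0.995, 0.099, -0.0, -0.001]
ft_force: [-7.3, 0.6, 13.3]
grip_width: 0.23
t 21.45 p [ 0.551  -0.0314  0.0891] psi 11.37 tilt 0.07 f [-6.4  0.7 12.9] w 0.226 j7 -1.02
```

View pics/g19.png

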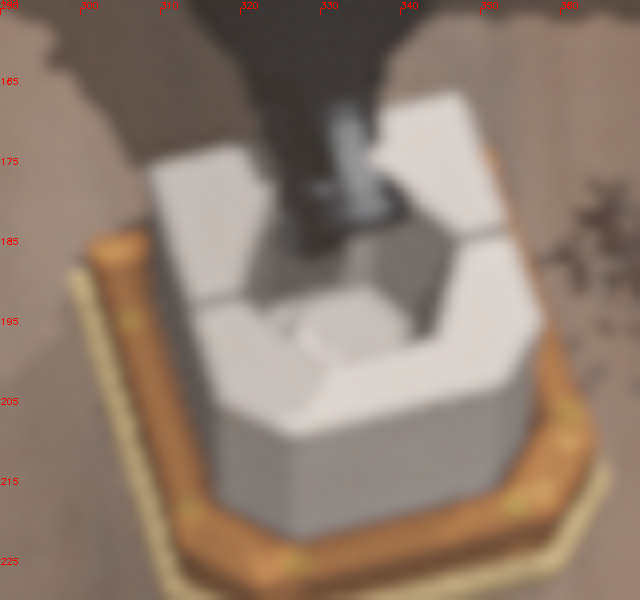

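```bash
python3 -m crank '[[0.1,[0,0,0],[0,0,0]],[0.1,[0,0,0],[0,0,0]],[0.1,[0,0,0],[0,0,0]],[0.1,[0,0,-0.2],[0,0,0]],[0.1,[0,0,-0.4],[0,0,0]]]'
python3 -m crank '[[0.1,[0,0,-0.5],[0,0,0]],[0.1,[0,0,-0.6],[0,0,0]],[0.1,[0,0,-0.2],[0,0,0]],[1,[0,0,0],[0,0,0]],[1,[0,0,0],[0,0,0]]]'
python3 - <<'E'
from h import *
plan((.4012,.2988,.2),48.5,10)
E
```

```text
clock: 21.95
position: [0.5498, -0.0315, 0.136]
ee_rot: [0.995, 0.099, -0.002, 0.0]
ft_force: [-0.0, 0.5, 0.7]
grip_width: 0.55
clock: 22.45
position: [0.5508, -0.0312, 0.24]
ee_rot: [0.995, 0.099, 0.0, -0.0]
ft_force: [0.7, 0.8, 0.3]
grip_width: 0.867
t 22.45 p [ 0.5508 -0.0312  0.24  ] psi 11.39 tilt 0.04 f [0.7 0.8 0.3] w 0.867 j7 -1.15
rows 10 (total d [-0.1496  0.33   -0.04  ] da 37.1 )
[-0.102, -0.441, 0.05] -0.082
[-0.073, -0.447, 0.05] -0.082
[-0.044, -0.451, 0.05] -0.082
[-0.015, -0.453, 0.05] -0.082
[0.015, -0.453, 0.05] -0.082
[0.044, -0.451, 0.05] -0.082
[0.073, -0.447, 0.05] -0.082
[0.102, -0.441, 0.05] -0.082
[0.13, -0.434, 0.05] -0.082
[0.158, -0.425, 0.05] -0.082
```

```bash
python3 -m crank '[[1,[-0.1,-0.44,0.05],[0,0,-0.082]],[1,[-0.073,-0.447,0.05],[0,0,-0.082]],[1,[-0.044,-0.45,0.05],[0,0,-0.082]],[1,[-0.015,-0.453,0.05],[0,0,-0.082]],[1,[0.015,-0.453,0.05],[0,0,-0.082]]]'
python3 -m crank '[[1,[0.044,-0.45,0.05],[0,0,-0.082]],[1,[0.073,-0.447,0.05],[0,0,-0.082]],[1,[0.1,-0.44,0.05],[0,0,-0.082]],[1,[0.13,-0.434,0.05],[0,0,-0.082]],[1,[0.158,-0.425,0.05],[0,0,-0.082]]]'
python3 - <<'E'
from h import *
t=manip.camera("top");s=manip.camera("side");manip.camera("top");plan((.4012,.2988,.1),48.5,2)
cv2.imwrite("pics/s20.png",s);cv2.imwrite("pics/t20.png",t)
o=np.zeros((500,800,3),np.uint8); o[:500,:400]=crop(t,290,170,80,100,5); o[:500,400:800]=crop(s,285,140,80,100,5); cv2.imwrite("pics/g20.png",o)
E
```

```text
clock: 22.95
position: [0.4749, 0.1347, 0.2188]
ee_rot: [0.966, 0.259, -0.001, 0.0]
ft_force: [0.9, -0.3, -0.1]
grip_width: 0.998
clock: 23.45
position: [0.4006, 0.2994, 0.1987]
ee_rot: [0.912, 0.41, -0.001, 0.0]
ft_force: [0.6, -0.9, 0.3]
grip_width: 1.004
t 23.6 p [0.4002 0.3    0.1985] psi 48.53 tilt 0.19 f [ 0.1 -0.2 -0.2] w 0.998 j7 -1.37
rows 3 (total d [ 0.001  -0.0012 -0.0985] da -0.0 )
[-0.001, 0.006, 0.41] 0.0
[-0.001, 0.006, 0.41] 0.0
[-0.001, 0.006, 0.41] 0.0
```

View pics/g20.png

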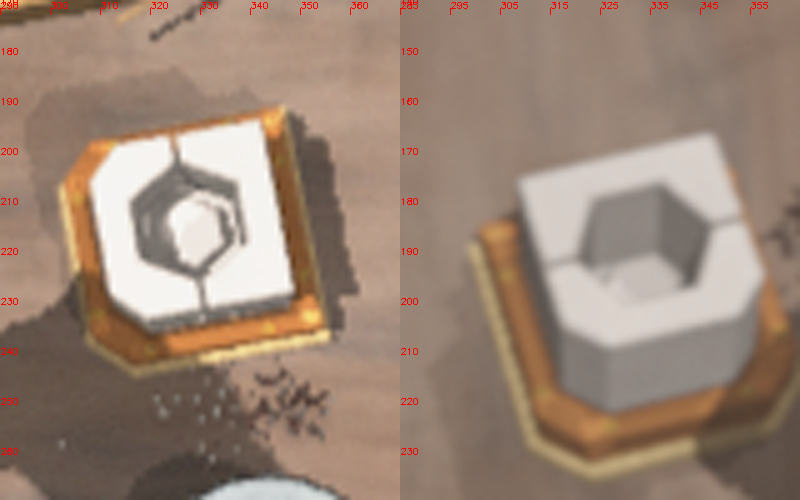

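```bash
python3 -m crank '[[1,[0,0.015,0.25],[0,0,0]],[1,[0,0,0.4],[0,0,0]],[1,[0,0,0.4],[0,0,0]],[1,[0,0,0.27],[0,0,0]],[1,[0,0,0],[0,0,0]]]'
python3 - <<'E'
from h import *
t=cv2.imread("pics/t20.png"); s=cv2.imread("pics/s20.png")
O=np.array([(50,-50),(50,32),(32,50),(-32,50),(-50,32),(-50,-50)])/1e3
p=polys(t,(300,185,50,55),190,2);print(len(p),p.round(1).tolist())
if len(p)==6: show("mould",O,"top",p,.101)
px=np.array([(120,178),(315,133),(365,272),(352,310),(212,347),(157,310)]); uv=(px+.5)/5-.5+[285,140]
fitc(O[[0,5,4,3,2,1]],plane("side",uv,.101)[:,:2])
s=manip.camera("side");s=manip.camera("side");plan((.4012,.2988,.052),48.5,1)
cv2.imwrite("pics/g21.png",crop(s,360,255,80,85,7))
E
```

```text
clock: 24.1
position: [0.4019, 0.2949, 0.0917]
ee_rot: [0.913, 0.408, -0.003, 0.002]
ft_force: [-0.0, -0.2, -0.2]
grip_width: 0.999
8 [[341.3, 193.8], [325.0, 196.7], [325.9, 201.8], [336.9, 205.6], [339.0, 215.8], [330.5, 224.5], [330.9, 230.8], [348.0, 227.8]]
xy [0.5386 0.0092] yaw 10.64 res mm [[-0.4, -0.7], [-1.1, -0.6], [-0.8, -0.8], [5.0, 0.1], [0.2, -2.7], [-3.0, 4.8]]
t 24.2 p [0.4035 0.2967 0.0947] psi 48.16 tilt 0.08 f [-0.3 -0.3 -0.2] w 1.001 j7 -1.23
rows 1 (total d [-0.0023  0.0021 -0.0427] da 0.3 )
[0.001, -0.039, 0.534] -0.007
```

View pics/g21.png

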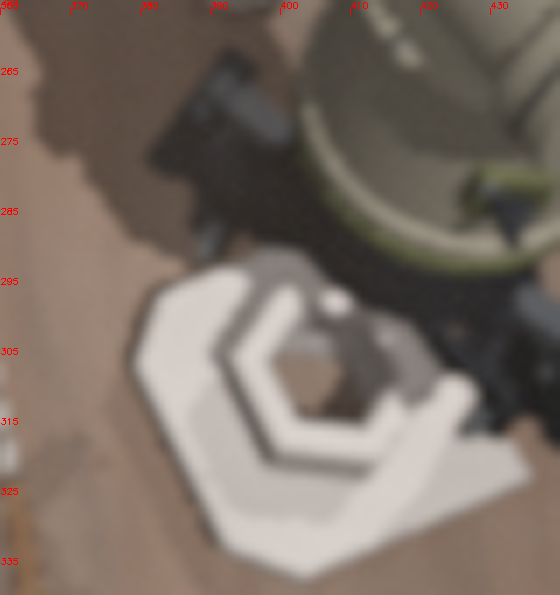

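```bash
python3 - <<'E'
from h import *
uv=np.array([[341.3, 193.8], [325.0, 196.7], [325.9, 201.8], [336.9, 205.6], [339.0, 215.8], [330.5, 224.5], [330.9, 230.8], [348.0, 227.8]])
show("sq",SQ,"top",uv,.101)
E
python3 -m crank '[[1,[0,-0.035,0.1],[0,0,-0.006]],[1,[0,0,0.2],[0,0,0]],[1,[0,0,0.2],[0,0,0]],[1,[0,0,0.03],[0,0,0]],[1,[0,0,0],[0,0,0]]]' 60
python3 -m crank '[[-1,[0,0,0],[0,0,0]],[-1,[0,0,0],[0,0,0]],[-1,[0,0,0],[0,0,0]],[-1,[0,0,0],[0,0,0]],[-1,[0,0,0],[0,0,0]]]' 60
python3 - <<'E'
from h import *
state()
E
```

```text
sq top xy [ 0.5482 -0.0314] yaw deg 11.17 rms mm 2.34
clock: 24.7
position: [0.4011, 0.2998, 0.0526]
ee_rot: [0.912, 0.411, 0.0, -0.0]
ft_force: [-0.1, -1.1, 0.7]
grip_width: 1.001
clock: 25.2
position: [0.4015, 0.3, 0.0534]
ee_rot: [0.912, 0.411, 0.001, -0.001]
ft_force: [-2.7, -3.2, 10.9]
grip_width: 0.639
t 25.2 p [0.4015 0.3    0.0534] psi 48.54 tilt 0.09 f [-2.7 -3.2 10.9] w 0.639 j7 -1.18
```

```bash
python3 -m crank '[[-1,[0,0,-0.2],[0,0,0]],[-1,[0,0,-0.5],[0,0,0]],[-1,[0,0,-0.6],[0,0,0]],[-1,[0,0,-0.6],[0,0,0]],[-1,[0,0,-0.5],[0,0,0]]]' 60
python3 - <<'E'
from h import *
plan((.5398,.0086,.24),131.3,10)
E
```

```text
clock: 25.7
position: [0.4012, 0.2993, 0.2469]
ee_rot: [0.912, 0.411, 0.001, -0.001]
ft_force: [-0.1, 0.2, -2.1]
grip_width: 0.636
t 25.7 p [0.4012 0.2993 0.2469] psi 48.49 tilt 0.1 f [-0.1  0.2 -2.1] w 0.636 j7 -1.41
rows 10 (total d [ 0.1386 -0.2907 -0.0069] da 82.8 )
[-0.157, 0.371, 0.009] -0.184
[-0.209, 0.344, 0.009] -0.184
[-0.256, 0.31, 0.009] -0.184
[-0.298, 0.27, 0.009] -0.184
[-0.334, 0.224, 0.009] -0.184
[-0.363, 0.174, 0.009] -0.184
[-0.384, 0.12, 0.009] -0.184
[-0.398, 0.063, 0.009] -0.184
[-0.402, 0.005, 0.009] -0.184
[-0.399, -0.053, 0.009] -0.184
```

```bash
python3 -m crank '[[-1,[-0.157,0.37,0],[0,0,-0.184]],[-1,[-0.21,0.344,0],[0,0,-0.184]],[-1,[-0.256,0.31,0],[0,0,-0.184]],[-1,[-0.298,0.27,0],[0,0,-0.184]],[-1,[-0.334,0.224,0],[0,0,-0.184]]]'
python3 -m crank '[[-1,[-0.363,0.174,0],[0,0,-0.184]],[-1,[-0.384,0.12,0],[0,0,-0.184]],[-1,[-0.398,0.063,0],[0,0,-0.184]],[-1,[-0.402,0.005,0],[0,0,-0.184]],[-1,[-0.4,-0.053,0],[0,0,-0.184]]]'
python3 -m crank '[[-1,[0,0,0],[0,0,0]],[-1,[0,0,0],[0,0,0]],[-1,[0,0,0],[0,0,0]],[-1,[0,0,0],[0,0,0]],[-1,[0,0,0],[0,0,0]]]'
python3 - <<'E'
from h import *
plan((.5398,.0086,.17),131.3,2)
E
```

```text
clock: 26.2
position: [0.4704, 0.1533, 0.2444]
ee_rot: [0.706, 0.708, 0.0, -0.001]
ft_force: [0.5, -0.2, -2.9]
grip_width: 0.637
clock: 26.7
position: [0.5327, 0.0169, 0.2443]
ee_rot: [0.431, 0.902, 0.0, -0.0]
ft_force: [0.5, -0.1, -2.4]
grip_width: 0.639
clock: 27.2
position: [0.5324, 0.0189, 0.2442]
ee_rot: [0.433, 0.901, 0.0, -0.0]
ft_force: [0.1, 0.2, -2.1]
grip_width: 0.637
t 27.2 p [0.5324 0.0189 0.2442] psi 128.63 tilt 0.04 f [ 0.1  0.2 -2.1] w 0.637 j7 0.73
rows 2 (total d [ 0.0074 -0.0103 -0.0742] da 2.7 )
[-0.079, -0.004, 0.464] -0.03
[-0.079, -0.006, 0.464] -0.03
```

```bash
python3 -m crank '[[-1,[-0.08,-0.004,0.2],[0,0,-0.03]],[-1,[-0.08,-0.006,0.3],[0,0,-0.03]],[-1,[0,0,0.3],[0,0,0]],[-1,[0,0,0.12],[0,0,0]],[-1,[0,0,0],[0,0,0]]]'
python3 - <<'E'
from h import *
s=manip.camera("side");s=manip.camera("side");plan((.5398,.0086,.16),131.3,1)
cv2.imwrite("pics/s22.png",s);cv2.imwrite("pics/g22.png",crop(s,290,145,80,85,7))
E
```

```text
clock: 27.7
position: [0.5393, 0.0078, 0.1698]
ee_rot: [0.412, 0.911, -0.001, -0.001]
ft_force: [-0.8, -0.1, -1.2]
grip_width: 0.638
t 27.8 p [0.5404 0.0077 0.1715] psi 131.29 tilt 0.04 f [ 0.3  0.1 -1.9] w 0.637 j7 0.88
rows 1 (total d [-0.0006  0.0009 -0.0115] da 0.0 )
[0.014, 0.002, 0.144] -0.0
```

View pics/g22.png

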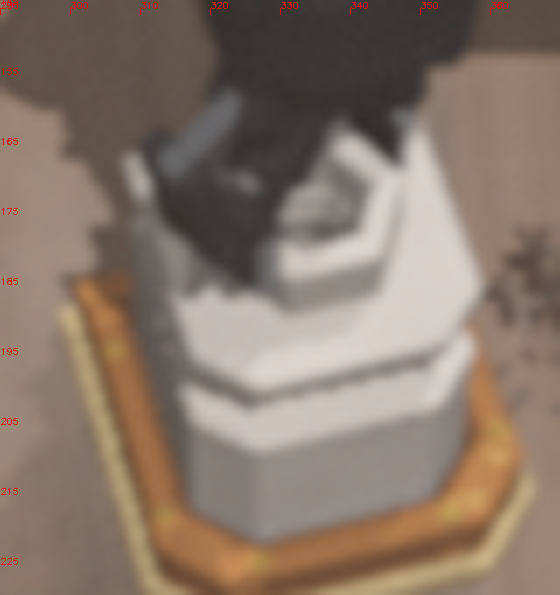

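```bash
python3 - <<'E'
from h import *
s=cv2.imread("pics/s22.png");cv2.imwrite("pics/g22b.png",crop(s,308,180,55,40,14))
E
```

```text
(no output)
```

View pics/g22b.png

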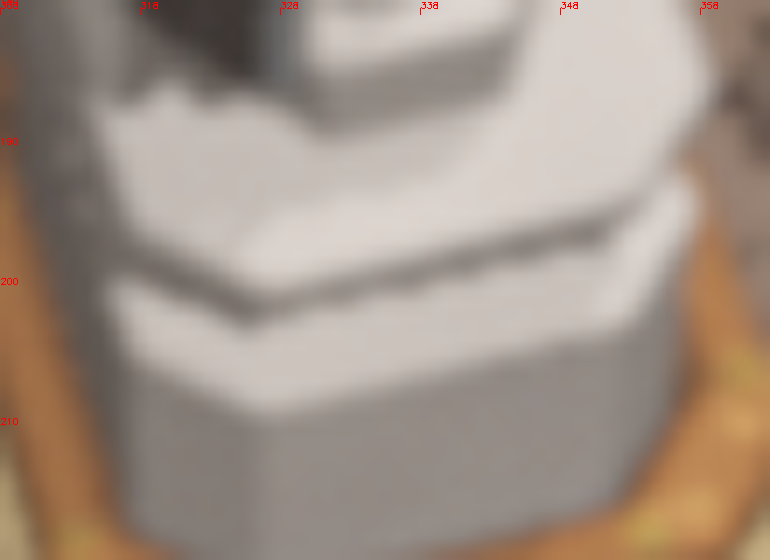

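```bash
python3 - <<'E'
from h import *
f=lambda p:(np.array(p,float)+.5)/14-.5+[308,180]
M=np.array([(50,32),(32,50),(-32,50),(-50,32)])/1e3
fitc(M,plane("side",f([(130,235),(255,295),(635,205),(712,85)]),.1381)[:,:2])
fitc(M,plane("side",f([(130,362),(255,412),(630,328),(700,200)]),.101)[:,:2])
E
```

```text
xy [0.5411 0.0102] yaw 11.46 res mm [[0.6, -0.7], [-1.1, 0.5], [-0.3, -0.2], [0.9, 0.4]]
xy [0.5414 0.0123] yaw 12.27 res mm [[-0.2, -1.3], [-1.4, 1.3], [0.4, -1.2], [1.3, 1.3]]
```

```bash
python3 -m crank '[[-1,[0.016,0.004,0.06],[0,0,0]],[-1,[0,0,0.08],[0,0,0]],[-1,[0,0,0.08],[0,0,0]],[-1,[0,0,0.03],[0,0,0]],[-1,[0,0,0],[0,0,0]]]'
python3 - <<'E'
from h import *
s=manip.camera("side");s=manip.camera("side");plan((.5398,.0088,.1464),131.3,1)
cv2.imwrite("pics/s23.png",s);cv2.imwrite("pics/g23.png",crop(s,290,145,80,85,7))
E
```

```text
clock: 28.3
position: [0.5392, 0.0085, 0.1502]
ee_rot: [0.413, 0.911, -0.0, -0.0]
ft_force: [-0.7, 0.3, -2.8]
grip_width: 0.639
t 28.4 p [0.5395 0.0084 0.1507] psi 131.26 tilt 0.01 f [ 1.   0.6 -2.9] w 0.636 j7 0.9
rows 1 (total d [ 0.0003  0.0004 -0.0043] da 0.0 )
[0.001, 0.006, 0.053] -0.001
```

View pics/g23.png

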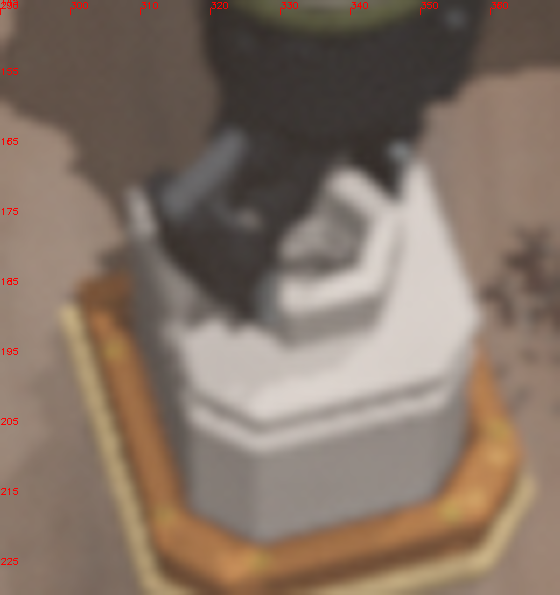

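Bottom at z ≈ 0.097 with no contact force, so the spigot has entered the mouth. I'll lower it the rest of the way.

```bash
python3 -m crank '[[-1,[0,0,0.025],[0,0,0]],[-1,[0,0,0.025],[0,0,0]],[-1,[0,0,0.012],[0,0,0]],[-1,[0,0,0],[0,0,0]],[-1,[0,0,0],[0,0,0]]]'
python3 -c "
from h import *
state()"
```

```text
clock: 28.9
position: [0.5396, 0.0086, 0.1464]
ee_rot: [0.413, 0.911, 0.0, -0.0]
ft_force: [-4.9, -0.2, 9.5]
grip_width: 0.637
t 28.9 p [0.5396 0.0086 0.1464] psi 131.27 tilt 0.05 f [-4.9 -0.2  9.5] w 0.637 j7 0.9
```

```bash
python3 -m crank '[[0.9,[0,0,0],[0,0,0]],[0.9,[0,0,0],[0,0,0]],[0.9,[0,0,0],[0,0,0]],[0.9,[0,0,-0.1],[0,0,0]],[0.9,[0,0,-0.3],[0,0,0]]]'
python3 -m crank '[[0.9,[0,0,-0.5],[0,0,0]],[0.9,[0,0,-0.5],[0,0,0]],[0.9,[0,0,0],[0,0,0]],[0.9,[-0.5,0,0],[0,0,0]],[0.9,[-0.5,0,0],[0,0,0]]]'
python3 -m crank '[[0.9,[-0.5,0,0],[0,0,0]],[0.9,[-0.5,0,0],[0,0,0]],[0.9,[-0.3,0,0],[0,0,0]],[0.9,[0,0,0],[0,0,0]],[0.9,[0,0,0],[0,0,0]]]'
python3 - <<'E'
from h import *
t=manip.camera("top");s=manip.camera("side");state()
cv2.imwrite("pics/s24.png",s);cv2.imwrite("pics/t24.png",t)
o=np.zeros((500,800,3),np.uint8); o[:500,:400]=crop(t,290,160,80,100,5); o[:500,400:800]=crop(s,285,140,80,100,5); cv2.imwrite("pics/g24.png",o)
E
```

```text
clock: 29.4
position: [0.5384, 0.0085, 0.1769]
ee_rot: [0.413, 0.911, -0.001, -0.001]
ft_force: [0.8, 0.3, 1.4]
grip_width: 0.95
clock: 29.9
position: [0.5932, -0.0499, 0.2582]
ee_rot: [0.41, 0.912, 0.001, -0.0]
ft_force: [-0.6, 0.3, 0.5]
grip_width: 0.948
clock: 30.4
position: [0.6606, -0.1302, 0.2573]
ee_rot: [0.413, 0.911, -0.0, -0.0]
ft_force: [0.0, 1.0, 0.5]
grip_width: 0.951
t 30.5 p [ 0.6606 -0.1286  0.2577] psi 131.33 tilt 0.04 f [-0.2  0.4  0.1] w 0.951 j7 1.17
```

View pics/g24.png

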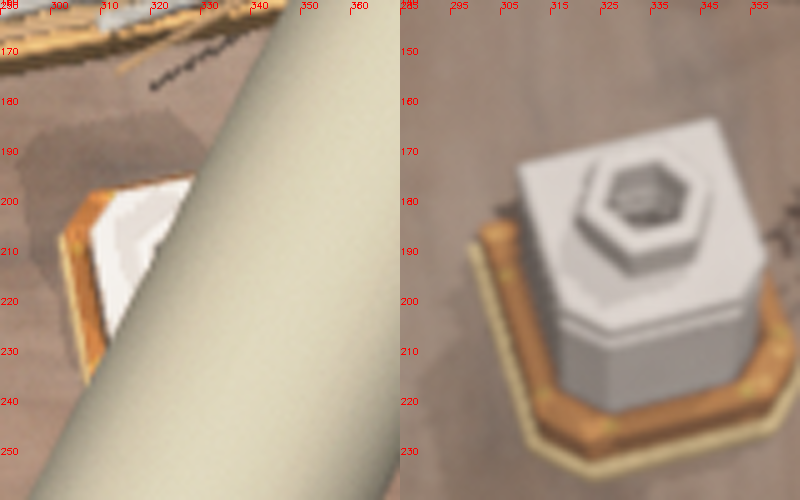

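View pics/t24.png

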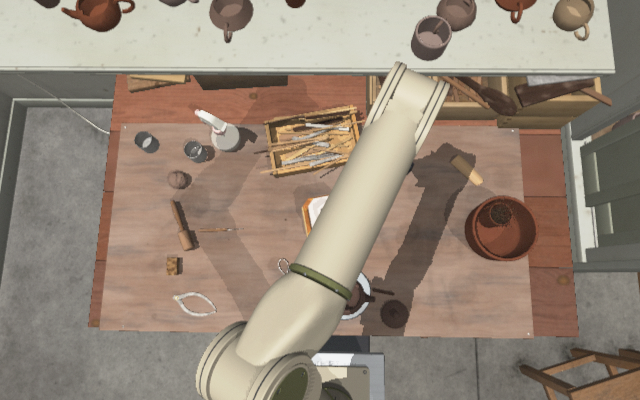

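```bash
python3 -m crank '[[0.9,[0,-0.5,0],[0,0,0]],[0.9,[0,-0.5,0],[0,0,0]],[0.9,[0,-0.5,0],[0,0,0]],[0.9,[0,-0.5,0],[0,0,0]],[0.9,[0,-0.5,0],[0,0,0]]]'
python3 - <<'E'
from h import *
manip.camera("top");t=manip.camera("top");s=manip.camera("side");state()
cv2.imwrite("pics/s25.png",s);cv2.imwrite("pics/t25.png",t)
o=np.zeros((520,800,3),np.uint8); o[:520,:400]=crop(t,295,180,50,65,8); o[:520,400:800]=crop(s,305,160,50,65,8); cv2.imwrite("pics/g25.png",o)
# cup centroid now vs start, both views
for n,box in (("top",(378,135,35,35)),("side",(236,127,35,35))):
    x,y,w,h=box
    for f in (f"pics/{n}0.png",f"pics/{n[0]}25.png"):
        im=cv2.imread(f)[y:y+h,x:x+w].astype(int)
        m=(im.sum(2)<330); ys,xs=np.nonzero(m); print(n,f,m.sum(),xs.mean()+x,ys.mean()+y)
E
```

```text
clock: 31.0
position: [0.5093, -0.261, 0.2577]
ee_rot: [0.411, 0.911, 0.001, -0.0]
ft_force: [0.2, -0.7, -0.0]
grip_width: 0.949
t 31.15 p [ 0.5087 -0.2626  0.2583] psi 131.1 tilt 0.15 f [0.8 0.7 0.3] w 0.949 j7 1.38
top pics/top0.png 232 397.21120689655174 154.44827586206895
top pics/t25.png 287 397.13240418118465 153.7595818815331
side pics/side0.png 466 251.37982832618025 145.00429184549355
side pics/s25.png 456 251.52850877192984 144.87938596491227
```

View pics/g25.png

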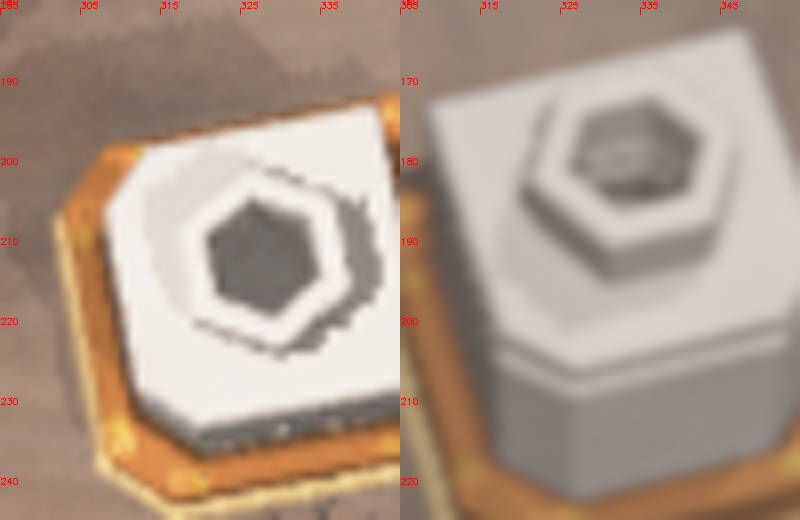

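View pics/t25.png

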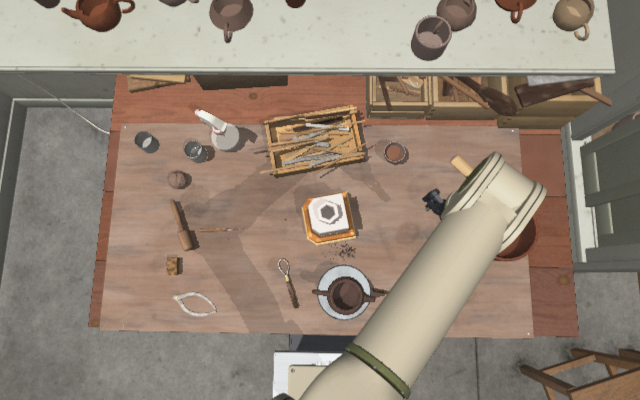

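```bash
python3 - <<'E'
from h import *
t=cv2.imread("pics/t25.png"); s=cv2.imread("pics/s25.png")
O=np.array([(50,-50),(50,32),(32,50),(-32,50),(-50,32),(-50,-50)])/1e3
p=polys(t,(300,185,55,55),190,1.8);print(len(p))
if len(p)==6: show("cap",O,"top",p,.113)
f=lambda p:(np.array(p,float)+.5)/8-.5+[305,160]
px=np.array([(30,105),(345,30),(177,370),(100,330)])
fitc(O[[0,5,2,1]],plane("side",f(px),.113)[:,:2])
# hole centre of the collar: triangulated height (collar top z .141)
g=lambda p:(np.array(p,float)+.5)/8-.5+[295,180]
print(tri(g((262,258)),f((237,149))))
state()
E
```

```text
6
cap top xy [0.5386 0.0083] yaw deg 11.64 rms mm 1.42
xy [0.5394 0.0095] yaw 11.0 res mm [[0.3, -0.4], [-0.1, 0.1], [0.1, -0.3], [-0.2, 0.6]]
[0.5389 0.0082 0.1405]
t 31.15 p [ 0.5087 -0.2626  0.2583] psi 131.1 tilt 0.15 f [0.8 0.7 0.3] w 0.949 j7 1.38
```

The cap checks out at (0.539, 0.009), yaw about 11.3°. Its collar top triangulates to z = 0.1405, against 0.141 expected. The cup centroids haven't moved. Handing in.

```bash
python3 -c "
from workcell import manip
print(manip.hand_in())"
```

```text
the job is handed in; nothing more can be done
None
```

The mould is assembled in the frame in the required order, and I handed it in at about 31 s of the 93 s. `hand_in()` gives no verdict.

My last checks, with the frame at about (0.539, 0.0085) and turned 11.3°:

| Piece | Measured position (x, y) | Yaw | Height check |
|---|---|---|---|
| Bottom piece | (0.539, 0.007), top view | 11.0° | Plate looked flat in the pocket; released at a tool height within about 1.5 mm of the expected value |
| Cut half | (0.531, 0.0485) | 11.6° | Released with the tool within 1 mm of the expected height; half tops looked flush |
| Square half | (0.548, -0.031) | 11.2° | Same as the cut half |
| Cap | (0.5386, 0.0083) top, (0.5394, 0.0095) side | 11.6° / 11.0° | Collar top at z 0.1405 against 0.141 expected |

- **Orientation:** the cut corners of the bottom, the cut half and the cap are all at the frame's cut end.
- **Cup of slip:** its position in both views is unchanged to within about 1 px (2–3 mm).
- **At hand-in:** the gripper was open and well clear of the work.

**Checks that disagreed:**
- The side camera reads y about 2–4 mm higher than the robot and the top view, so I trusted the top view.
- One side-view fit gave the bottom piece a yaw of 9.5°, against 11.0° from above.
- The square half sat about 3 mm off along the jaws when gripped. I corrected that before lowering it.
- I judged tilt only by eye and from the seating heights.

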